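Set the capped dial and lay the feed rollers in the dressing rack

TASK

Get the mat-stitching machine's feed rollers ready for dressing: unlock the bayonet cap over the dial by a quarter turn anticlockwise, lift it off and stand it upright on the square rubber mat, turn the dial's pointer to the broad mark on its scale, then put the cap back over the dial and lock it home by a quarter turn clockwise. Lay every roller that lies on the bench into a V-rest of the rack, one to a rest, with both shaft ends fully down in their V's, and leave the awl and the oil bottle where they are.

Things in the scene. Friction and masses are not known exactly. Their poses are not given: they have to be found in the camera images.
- dial_unit: Grey round control unit fixed to the bench: plinth 128 mm in diameter, 10 mm high, with a scale disc (62 mm, top 20 mm above the bench) and the dial in the middle. Two steel bayonet lugs on the plinth, on its +x and -x sides, up to 23 mm above the bench, hook over the cap's two ears. Origin: centre of its underside, on the dial's axis; z up.
- dial_mark (a point): The broad black mark (4.5 mm wide, 9 mm long, partly under the knob) on the scale, 25 mm from the dial's axis. It is tick 6 of the 11 ticks 0 to 10 (the others are thin), 27 degrees apart, counted clockwise from above from tick 0 on the unit's -x side.
- dial (a joint): Angle of the dial under the cap, rad: 0 with the pointer at tick 0, growing clockwise seen from above, end stop at 4.71 (tick 10). The pointer is on the broad mark at 2.827. Stays where it is left; turns with about 0.05 N m.
- dial_grip (a point): On the dial's axis at the height to pinch it, 51 mm above the bench. Black knob, 40 mm in diameter, with a bar grip across it: 38 mm long along this point's x, 14 mm thick along its y, from 28 to 59 mm above the bench. The white line on top, on its -x half, is the pointer. These axes turn with the dial.
- cap_center (a point): The loose bayonet cap over the dial, 0.2 kg: hollow, aluminium, open below, 73 mm in diameter and 56 mm tall, a bar handle on top (90 mm in all), two ears 6 mm thick at its foot on its +x and -x sides (95 mm over the ears). Point: on its axis, 41 mm above its lower edge; z up. At the start it stands locked on the plinth, foot 10 mm above the bench, its x along the unit's x. Its bore is 67 mm.
- cap_handle (a point): Where to pinch the cap's black bar handle: on the axis, 78 mm above the cap's lower edge, 12 mm below the bar's top; bar 46 mm long along x, 14 mm thick along y, 34 mm high. Turned anticlockwise (from above) to 80 to 96 degrees from the unit's x, the cap is free of the lugs; end stops at about -5 and +97 degrees, so 89 is right. Turns with under 0.2 N m. Then lift straight up 65 mm or more to clear the dial. It goes back on the same way in reverse, either way round.
- mat: Square black rubber mat, fixed, 150 x 150 mm, 3 mm thick. Origin: centre of its underside.
- rack: Steel rack fixed to the bench: base plate 120 x 286 mm, 12 mm thick, with four V-rests 72 mm apart along its y. Each rest is a pair of 90-degree V's, 10 mm thick, 84 mm apart along the rack's x (42 mm either side of the middle); the V's open upward, lips 60 mm above the bench and 37 mm apart. Origin: centre of its underside.
- rest0 (a point): V-rest 0 (at y = -108 mm of the rack): the point where the centre of a seated roller lies, 50 mm above the bench; the roller's axis lies along this x. Between the V's the space is free down to the base plate.
- rest1 (a point): V-rest 1 (at y = -36 mm of the rack): the point where the centre of a seated roller lies, 50 mm above the bench; the roller's axis lies along this x. Between the V's the space is free down to the base plate.
- rest2 (a point): V-rest 2 (at y = 36 mm of the rack): the point where the centre of a seated roller lies, 50 mm above the bench; the roller's axis lies along this x. Between the V's the space is free down to the base plate.
- rest3 (a point): V-rest 3 (at y = 108 mm of the rack): the point where the centre of a seated roller lies, 50 mm above the bench; the roller's axis lies along this x. Between the V's the space is free down to the base plate.
- roller0_center (a point): A loose feed roller (not always present), 0.1 to 0.2 kg: black rubber body 36 mm in diameter and 50 mm long, a hexagonal steel collar at each end of it (44 mm across flats, 51 mm over corners, 5 mm thick), and a 12 mm steel shaft through it, 104 mm long over all. The point is its centre; x along its axis. It lies on the bench on a flat of its collars, axis 22 mm up. Grip it across the rubber body, between the collars. Either end may point either way in a rest.
- roller1_center (a point): A loose feed roller (not always present), 0.1 to 0.2 kg: black rubber body 36 mm in diameter and 50 mm long, a hexagonal steel collar at each end of it (44 mm across flats, 51 mm over corners, 5 mm thick), and a 12 mm steel shaft through it, 104 mm long over all. The point is its centre; x along its axis. It lies on the bench on a flat of its collars, axis 22 mm up. Grip it across the rubber body, between the collars. Either end may point either way in a rest.
- roller2_center (a point): A loose feed roller (not always present), 0.1 to 0.2 kg: black rubber body 36 mm in diameter and 50 mm long, a hexagonal steel collar at each end of it (44 mm across flats, 51 mm over corners, 5 mm thick), and a 12 mm steel shaft through it, 104 mm long over all. The point is its centre; x along its axis. It lies on the bench on a flat of its collars, axis 22 mm up. Grip it across the rubber body, between the collars. Either end may point either way in a rest.
- roller3_center (a point): A loose feed roller (not always present), 0.1 to 0.2 kg: black rubber body 36 mm in diameter and 50 mm long, a hexagonal steel collar at each end of it (44 mm across flats, 51 mm over corners, 5 mm thick), and a 12 mm steel shaft through it, 104 mm long over all. The point is its centre; x along its axis. It lies on the bench on a flat of its collars, axis 22 mm up. Grip it across the rubber body, between the collars. Either end may point either way in a rest.
- awl: Awl with a wooden handle, 170 mm long, lying loose at the far edge; a bystander.
- oil: White oil bottle, 48 mm in diameter, 120 mm tall, loose; a bystander.
Not all that is in view belongs to the job. Leave any green look-alike of the part that bears roller0_center alone. Leave any purple look-alike of the dial_unit alone.

How it is judged:
By the outcome, as a careful person would: the job done as asked, in the order asked, and still so for the second after the job is handed in, with the robot touching nothing.
Of roller0, roller1, roller2, roller3 only 3 to 4 are there at a start; the rules pass over those that are not, and their reading is None.
At some moment in a run one of roller0, roller1, roller2, roller3 may be knocked a few centimetres aside while the robot is not near it.
Once in a run the grip may slacken for a moment while it holds something.
It also fails if it takes over 210 s, if anything falls off the work surface, if the arm or the gripper's body presses on something with over 40 N, if the wrist force passes 120 N, or if a joint passes its speed limit or range.

ROBOT

A 6-joint arm with a two-finger parallel gripper is mounted at the origin on the work surface. World frame = base frame: x ahead of the robot, y to its left, z up, the work surface at z = 0. Lengths are in m, angles in rad, forces in N, time in s.
With the tool pointing down it reaches from about 0.35 to 0.85 m from the base axis. Payload 8.1 kg.
Tool frame: the origin (TCP) lies on the centre line of the jaws, within the pads' length; the fingertips stand 11 mm ahead of it and the grasp point (between the pads) lies 8 mm behind it (tip_reach is the z of the fingertips in the tool frame, in m); z points along the fingers, y is the direction in which the jaws open and shut (so a half turn about z gives the same grasp; the last joint's range is limited). The gripper opens to 93 mm and grips with 3 to 60 N. Pads are 15 mm wide; open, the fingers measure 128 mm over their backs; the gripper's body (75 mm by 188 mm) begins 65 mm behind the grasp point.
Start: joints at [1.108, 0.13, 1.488, -0, 1.523, -0.085], TCP at [0.221, 0.558, 0.23] pointing down, gripper open.
Joint ranges: [-2.96, 2.96], [-0.89, 2.26], [0.02, 2.5], [-1.34, 4.48], [0, 2.73], [-2.66, 2.66]. Speed limits (rad/s): [2.39, 2.39, 2.79, 3.14, 3.14, 3.14].

INTERFACE

Orientations are given as a rotation vector (axis times angle).
In Python, from plant import read_state, read_camera, camera_params, close_job, silhouettes, tip_of, tip_reach gives the robot as it stands.
- The arm moves only by the shell command python3 -m creep 'ROWS' [FORCE]. ROWS is JSON, a list of rows, each a list of 5 numbers: the shift along the tool's x, y, z in m, then the turn about the tool's z in rad, then the closure in counts, from 0 (fully open) to 255 (shut). In form: [[dx, dy, dz, twist, gripper], ...]. A call has 1 to 12 rows; each row shifts and turns the commanded pose from where the row before left it, along the tool's axes as they then stand; what a row does not reach is not made up. A row lasts 1/12 s, in which the tool goes at most 41.7 mm and 7.16 degrees, less where a joint would pass 70% of its speed; a pose out of reach is approached as far as the arm can. A call is refused whole if a number of a shift passes 0.0417 or a number of a turn 0.125, either way. A call with a gripper value outside its range is refused whole. The fingers move at their own pace and stop on an object; FORCE is the grip in N (left out, the last holds). Time passes only in rows, so rows that do not move let the fingers close. It gives the time, the measured TCP pose, the force and the opening at its end, in the units of the state.
- read_state(): the state, without advancing time (a new reading comes with each control period).
- read_camera(name): name is "side" or "top"; returns the picture (400x640x3 uint8, red, green, blue); there is no depth.
- camera_params(name): a dict with "fov_y" (degrees; the focal length in pixels is half the picture's height over the tangent of half this angle, whatever the lens; pixels are square), "cx", "cy" (the principal point, pixels), "position" and "rotation" of the camera in the world. Camera axes: x right, y down, z forward; pixel columns grow to the right and rows downward; lengths in m; the calibration is good to about 2 mm. A picture is of the moment at which its call begins. camera_params takes no time and is no camera call.
- close_job(): hands the job in, once; it reports no verdict.
Trained networks look in the newest picture that a camera, given by its name, has taken for a name from the list of things; names that differ only in an ending like _2 or _b are one class to them, and where a whole thing is asked for, a point or a joint stands for the part that bears it (a point fixed in the world has none). Each returns a list of dicts, best first, with "confidence" (0 to 1); they miss things now and then, are a little off and sometimes report something else, mostly with a low value. They report only what shows in the picture. A call takes as long as a camera call. They do not tell look-alikes from the thing itself.
- silhouettes(camera, query): "region" (400x640 bool, what is visible of it) and "pixel" ([column, row] in pixels, amid what is visible of it).
- tip_of(camera, query): "pixel" ([column, row] in pixels: a listed point, or the origin of a listed thing).
The state is a dict: "t": time; "q": joint angles; "dq": joint speeds; "joint_torque": joint torques, N m; "tool_pos": TCP position; "orientation": TCP orientation; "force": force on the tool from outside, world axes, zero at the start; "wrist_torque": the same for the moment, N m; "opening": finger opening in m.
Only numpy, scipy, OpenCV 4.12 (cv2) and the standard library are available. Lean on these libraries where they do the work, as an engineer would, in place of code of your own. Each camera call takes 0.05 s, during which the arm holds its last target.

## Working session

There is one attempt and no reset: what is moved stays moved. The work goes in short steps, Python scripts to look and compute and a shell command to move; the robot and the scene stay as the last step left them, time stands still between calls to the robot, and variables do not carry over. Pictures are saved under pics/ and viewed, and the job is handed in when it is done.

```bash
ls; mkdir -p pics; python3 - <<'E'
from plant import *
import cv2
s=read_state(); print(s)
for c in("top","side"):
    print(c,camera_params(c)); cv2.imwrite(f"pics/{c}0.png",read_camera(c)[:,:,::-1])
print(tip_reach if not callable(tip_reach) else tip_reach())
E
```

```text
pics
{'t': 0.0, 'q': array([ 1.10762735e+00,  1.31155224e-01,  1.48924953e+00,  3.35643237e-06,
        1.52295905e+00, -8.54045710e-02]), 'dq': array([-0.00073871, -0.00049946,  0.00028448,  0.00075243,  0.00123722,
        0.0015288 ]), 'joint_torque': array([ 8.67724466e-04, -5.59869254e+01, -4.91747653e+01,  7.64587708e-02,
        3.58495535e-02, -1.10719852e-04]), 'tool_pos': array([0.22105207, 0.5572328 , 0.22860729]), 'orientation': array([-5.89778239e-01, -3.08524303e+00,  2.67627801e-03]), 'force': array([ 0.67679912, -0.59570109,  0.2720046 ]), 'wrist_torque': array([ 0.05818002, -0.02834659,  0.00628688]), 'opening': 0.09292301543244959}
top {'fov_y': 46.21181160550216, 'cx': 321.7176460595477, 'cy': 199.90252664193255, 'position': array([0.29920107, 0.02743911, 1.17996336]), 'rotation': array([-2.14939221,  2.07575701, -0.21511174])}
side {'fov_y': 46.264187164557335, 'cx': 315.5817780981289, 'cy': 198.4505351600895, 'position': array([ 0.08652235, -1.08630201,  0.94825717]), 'rotation': array([-2.17191697,  0.41540332, -0.22657246])}
0.011
```

View pics/top0.png

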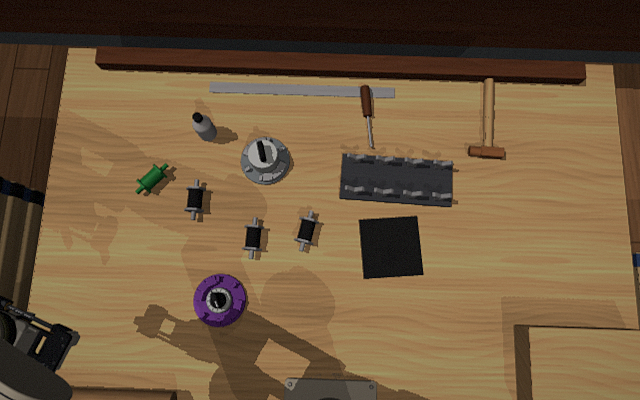

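View pics/side0.png

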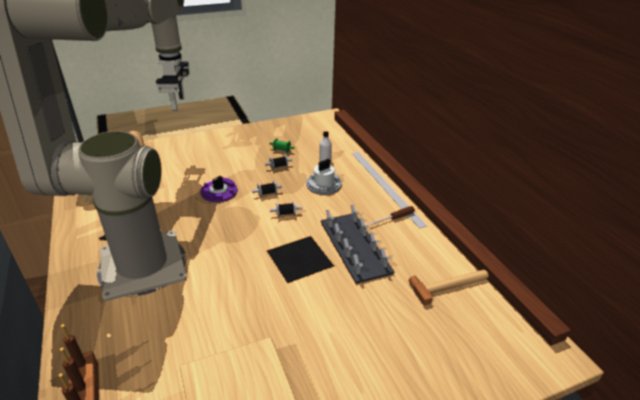

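The top view shows the grey unit with cap at (265,160), mat (391,247) and rack (397,180). Rollers are at (195,200), (254,237) and (307,231). The look-alikes are the green roller (152,179) and the purple unit (220,300), and the awl and oil bottle are at (367,115) and (204,125). Next I'll measure.

```bash
cat > h.py <<'E'
from plant import *
import numpy as np, cv2
from scipy.spatial.transform import Rotation as R
def KRt(c):
    p=camera_params(c); f=200/np.tan(np.radians(p["fov_y"]/2))
    K=np.array([[f,0,p["cx"]],[0,f,p["cy"]],[0,0,1]]); rot=R.from_rotvec(p["rotation"]).as_matrix() if np.ndim(p["rotation"])==1 else p["rotation"]
    return K,rot,np.array(p["position"])
def onz(c,px,z):
    K,r,o=KRt(c); d=r@np.linalg.inv(K)@np.array([px[0],px[1],1.]); return o+d*(z-o[2])/d[2]
def proj(c,P):
    K,r,o=KRt(c); P=np.atleast_2d(P); q=(K@(r.T@(P-o).T)).T; return q[:,:2]/q[:,2:]
def tri(pt,ps):
    A=np.zeros((3,3));b=np.zeros(3)
    for c,px in(("top",pt),("side",ps)):
        K,r,o=KRt(c); d=r@np.linalg.inv(K)@np.array([px[0],px[1],1.]); d/=np.linalg.norm(d); M=np.eye(3)-np.outer(d,d); A+=M;b+=M@o
    return np.linalg.solve(A,b)
def snap(name,c="top",crop=None,s=1):
    im=read_camera(c)[:,:,::-1]
    if crop: x0,y0,x1,y1=crop; im=im[y0:y1,x0:x1]
    im=cv2.resize(im,None,fx=s,fy=s,interpolation=cv2.INTER_CUBIC); cv2.imwrite("pics/"+name,im)
def pose():
    s=read_state(); r=R.from_rotvec(s["orientation"]).as_matrix(); return np.array(s["tool_pos"]),r
def rel(target,ydir=None,xdir=None):
    """shift in tool axes to target TCP pos, twist to align tool y to angle ydir(deg, mod 180)"""
    p,r=pose(); d=r.T@(np.array(target)-p); out=[d]
    if ydir is not None:
        a=np.radians(ydir); v=r.T@np.array([np.cos(a),np.sin(a),0]); t=np.arctan2(-v[0],v[1]); t=(t+np.pi/2)%np.pi-np.pi/2; out.append(t)
    return out
def st():
    s=read_state(); r=R.from_rotvec(s["orientation"]).as_matrix()
    print("t",round(s["t"],2),"p",np.round(s["tool_pos"],4),"z",np.round(r[:,2],3),"ydir",round(np.degrees(np.arctan2(r[1,1],r[0,1])),2),"q6",round(s["q"][5],3),"op",round(s["opening"],4),"F",np.round(s["force"],1),"T",np.round(s["wrist_torque"],2))
E
python3 - <<'E'
from h import *
read_camera("top");read_camera("side");st()
H={"dial_unit":0,"cap_center":.051,"cap_handle":.088,"mat":0,"rack":0,"rest0":.05,"rest1":.05,"rest2":.05,"rest3":.05,"roller0_center":.022}
for q,z in H.items():
    for c in("top","side"):
        for d in tip_of(c,q)[:5]:
            print(q,c,round(d["confidence"],2),np.round(d["pixel"],1),np.round(onz(c,d["pixel"],z)[:2],4))
E
```

```text
t 0.2 p [0.2212 0.5574 0.229 ] z [-0.001 -0.001 -1.   ] ydir 68.35 q6 -0.085 op 0.0932 F [-0.2  0.7 -0.8] T [ 0.06 -0.01 -0.01]
dial_unit top 0.94 [267.8 161.7] [0.641  0.1782]
dial_unit top 0.9 [220.6 303.7] [0.275 0.273]
dial_unit side 0.81 [221.3 192.8] [0.289  0.2612]
dial_unit side 0.77 [322.1 187.3] [0.629  0.1663]
dial_unit side 0.57 [296.9 256.7] [ 0.4229 -0.1361]
cap_center top 0.59 [260.1 156.4] [0.6393 0.1917]
cap_center top 0.49 [192.7 200.4] [0.5211 0.3504]
cap_center top 0.31 [206.7 132.4] [0.6978 0.3308]
cap_center side 0.8 [323.1 171.2] [0.6415 0.1895]
cap_handle top 0.84 [259.  151.4] [0.6407 0.1898]
cap_handle side 0.9 [321.7 159.9] [0.6422 0.206 ]
mat top 0.7 [391.4 246.2] [ 0.4311 -0.1459]
mat side 0.58 [302.2 253.7] [ 0.4419 -0.1298]
rack top 0.65 [399.  177.6] [ 0.6102 -0.1648]
rack side 0.67 [355.2 247.7] [ 0.5995 -0.1629]
rack side 0.36 [297.5 257. ] [ 0.4241 -0.138 ]
rest0 top 0.77 [442.8 175.9] [ 0.6052 -0.2657]
rest0 top 0.71 [411.6 178. ] [ 0.5971 -0.188 ]
rest0 top 0.68 [354.8 173.7] [ 0.6031 -0.0466]
rest0 top 0.62 [381.5 171.7] [ 0.6106 -0.113 ]
rest0 s
[... 1027 characters left out ...]
 -0.1957]
rest2 side 0.26 [329.8 174.9] [0.6548 0.1606]
rest3 top 0.77 [442.8 175.9] [ 0.6052 -0.2657]
rest3 top 0.71 [411.6 178. ] [ 0.5971 -0.188 ]
rest3 top 0.68 [354.8 173.7] [ 0.6031 -0.0466]
rest3 top 0.62 [381.5 171.7] [ 0.6106 -0.113 ]
rest3 side 0.96 [343.5 212.3] [ 0.6102 -0.0503]
rest3 side 0.81 [371.  258.6] [ 0.5937 -0.2679]
rest3 side 0.78 [349.2 226.5] [ 0.597  -0.1198]
rest3 side 0.67 [360.6 242.1] [ 0.5975 -0.1957]
rest3 side 0.26 [329.8 174.9] [0.6548 0.1606]
roller0_center top 0.9 [152.8 176.4] [0.5855 0.4658]
roller0_center top 0.72 [195.  199.7] [0.5288 0.353 ]
roller0_center side 0.68 [356.6 247.9] [ 0.5911 -0.1866]
roller0_center side 0.51 [281.  146.4] [0.5738 0.4565]
```

```bash
python3 - <<'E'
from h import *
for c in("top","side"): np.save(f"pics/{c}0.npy",read_camera(c)[:,:,::-1])
for c,b in(("top",(180,120,470,290)),("side",(260,130,420,290))):
    im=np.load(f"pics/{c}0.npy"); x0,y0,x1,y1=b; s=2.75 if c=="top" else 3.7
    cv2.imwrite(f"pics/{c}crop.png",cv2.resize(im[y0:y1,x0:x1],None,fx=s,fy=s,interpolation=cv2.INTER_CUBIC))
# mat by quad fit
for c in("top","side"):
    im=np.load(f"pics/{c}0.npy"); m=(im.max(2)<45).astype(np.uint8); 
    seed=(391,247) if c=="top" else (302,258)
    n,l=cv2.connectedComponents(cv2.morphologyEx(m,cv2.MORPH_OPEN,np.ones((3,3),np.uint8))); mm=(l==l[seed[1],seed[0]]).astype(np.uint8)
    cs=max(cv2.findContours(mm,0,cv2.CHAIN_APPROX_NONE)[0],key=cv2.contourArea); h=cv2.convexHull(cs)
    q=cv2.approxPolyN(h,4,ensure_convex=True).reshape(-1,2).astype(float)
    W=np.array([onz(c,p,.003)[:2] for p in q]); print(c,mm.sum(),q.tolist(),np.round(W,4).tolist(),np.round(W.mean(0),4),np.linalg.norm(W-np.roll(W,1,0),axis=1).round(4))
p,r=pose(); print(proj("top",p),proj("side",p), proj("top",[0,0,0]))
E
```

```text
top 3413 [[423.0, 274.0], [364.0, 278.0], [359.0, 220.0], [416.0, 216.0]] [[0.3643, -0.2242], [0.3494, -0.0779], [0.4946, -0.0628], [0.5099, -0.2077]] [ 0.4296 -0.1431] [0.1465 0.1471 0.1459 0.1457]
side 1572 [[332.0, 265.0], [288.0, 281.0], [268.0, 251.0], [310.0, 237.0]] [[0.5037, -0.208], [0.3656, -0.2212], [0.3506, -0.0851], [0.4896, -0.0714]] [ 0.4274 -0.1464] [0.1373 0.1387 0.1369 0.1397]
[[ 48.67409364 328.21998658]] [[177.56530905 100.52881862]] [[328.09211973 428.40170345]]
```

View pics/topcrop.png

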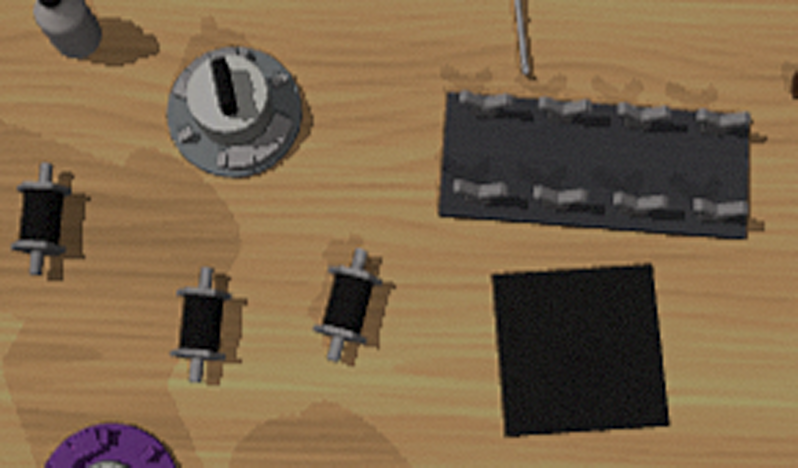

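View pics/sidecrop.png

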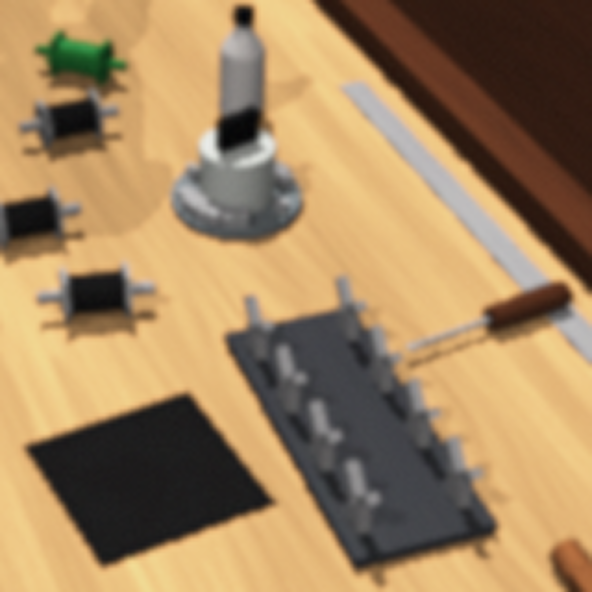

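```bash
cat > fit.py <<'E'
from h import *
from scipy.optimize import minimize
def cyl(axis,r,a,b,c=(0,0,0),n=24,ph=0):
    t=np.linspace(0,2*np.pi,n,endpoint=False)+ph; o=[]
    for h in(a,b):
        u,v,w=r*np.cos(t),r*np.sin(t),np.full(n,h)
        o.append(np.stack([w,u,v] if axis=="x" else [u,v,w],1))
    return np.vstack(o)+np.array(c)
def box(x,y,z): return np.array([[a,b,c] for a in x for b in y for c in z],float)
ROLL=[cyl("x",.006,-.052,.052),cyl("x",.018,-.025,.025),cyl("x",.0254,-.030,-.025,n=6,ph=0),cyl("x",.0254,.025,.030,n=6,ph=0)]
# hexagon: flats down -> corners at +-y: ph=0 puts a corner at y. ok
UNIT=[cyl("z",.064,0,.01)]
CAP=[cyl("z",.0365,0,.056)]
def mask(c,im,roi,satmax=75,vmax_dark=45):
    hsv=cv2.cvtColor(im,cv2.COLOR_BGR2HSV); m=((hsv[...,1]<satmax)|(hsv[...,2]<vmax_dark)).astype(np.float32)
    k=np.zeros_like(m); x0,y0,x1,y1=roi; k[y0:y1,x0:x1]=m[y0:y1,x0:x1]; return k
S=4
def render(c,parts,p,z,roi):
    x0,y0,x1,y1=roi; img=np.zeros(((y1-y0)*S,(x1-x0)*S),np.uint8); ca,sa=np.cos(p[2]),np.sin(p[2])
    M=np.array([[ca,-sa,0],[sa,ca,0],[0,0,1]])
    for P in parts:
        q=proj(c,P@M.T+np.array([p[0],p[1],z])); q=((q-np.array([x0,y0])+.5)*S-.5)
        cv2.fillConvexPoly(img,cv2.convexHull(np.round(q*16).astype(np.int32).reshape(-1,1,2)),255,shift=4)
    return cv2.resize(img,(x1-x0,y1-y0),interpolation=cv2.INTER_AREA)/255.
def fit(views,parts,p0,z,yaw=True,verbose=True):
    """views: list (cam,mask,roi)"""
    def cost(v):
        p=[v[0],v[1],v[2] if yaw else 0]; e=0
        for c,m,r in views: e+=np.abs(render(c,parts,p,z,r)-m[r[1]:r[3],r[0]:r[2]]).sum()
        return e
    best=None
    for da in((0,) if not yaw else (-.3,-.15,0,.15,.3)):
        v0=np.array([p0[0],p0[1],(p0[2] if yaw else 0)+da]); n=3 if yaw else 2
        sim=np.vstack([v0]+[v0+d for d in np.diag([.008,.008,.1])[:n]])
        f=(lambda v:cost(v)) 
        if not yaw: f=lambda v:cost([v[0],v[1],0])
        r=minimize(f,v0[:n],method="Nelder-Mead",options=dict(initial_simplex=sim[:,:n],xatol=1e-4,fatol=.05))
        if best is None or r.fun<best.fun: best=r
    return best.x,best.fun
E
python3 - <<'E'
from fit import *
T=np.load("pics/top0.npy");Sd=np.load("pics/side0.npy")
for n,(tx,ty) in {"A":(195,200),"B":(254,237),"C":(307,231)}.items():
    roi=(tx-28,ty-30,tx+28,ty+30); w=onz("top",(tx,ty),.022)
    sx,sy=proj("side",w)[0].astype(int); rs=(sx-26,sy-16,sx+26,sy+16)
    mt=mask("top",T,roi);ms=mask("side",Sd,rs,60)
    for nm,v in(("t",[("top",mt,roi)]),("s",[("side",ms,rs)]),("ts",[("top",mt,roi),("side",ms,rs)])):
        x,f=fit(v,ROLL,[w[0],w[1],0],.022); print(n,nm,np.round(x[:2],4),round(np.degrees(x[2]),1),round(f,1),mt.sum())
roi=(230,125,300,195); mt=mask("top",T,roi)
x,f=fit([("top",mt,roi)],UNIT+[P+[0,0,.01] for P in CAP],[.635,.185],0,yaw=False);print("unit t",x,f,mt.sum())
cv2.imwrite("pics/m.png",np.hstack([cv2.resize(mt[125:195,230:300]*255,None,fx=4,fy=4)]))
# bar
for c,im,(x0,y0,x1,y1) in(("top",T,(240,130,290,180)),("side",Sd,(310,150,340,176))):
    d=(im[y0:y1,x0:x1].max(2)<50).astype(np.uint8); n,l,sta,ce=cv2.connectedComponentsWithStats(d); k=1+np.argmax(sta[1:,4]); 
    cs=cv2.findContours((l==k).astype(np.uint8),0,cv2.CHAIN_APPROX_NONE)[0][0]+np.array([x0,y0]); print(c,sta[k],cv2.minAreaRect(cs),ce[k]+[x0,y0])
E
```

```text
A t [0.5301 0.3542] -0.6 47.0 465.0Traceback (most recent call last):
  File "<stdin>", line 8, in <module>
  File "fit.py", line 37, in fit
    r=minimize(f,v0[:n],method="Nelder-Mead",options=dict(initial_simplex=sim[:,:n],xatol=1e-4,fatol=.05))
    res = _minimize_neldermead(fun, x0, args, callback, bounds=bounds,
                               **options)
    fxr = func(xr)
    fx = function(np.copy(x), *(wrapper_args + args))
  File "fit.py", line 35, in <lambda>
    f=(lambda v:cost(v))
                ~~~~^^^
  File "fit.py", line 29, in cost
    for c,m,r in views: e+=np.abs(render(c,parts,p,z,r)-m[r[1]:r[3],r[0]:r[2]]).sum()
                                  ~~~~~~^^^^^^^^^^^^^^^
  File "fit.py", line 22, in render
    q=proj(c,P@M.T+np.array([p[0],p[1],z])); q=((q-np.array([x0,y0])+.5)*S-.5)
  File "h.py", line 11, in proj
    K,r,o=KRt(c); P=np.atleast_2d(P); q=(K@(r.T@(P-o).T)).T; return q[:,:2]/q[:,2:]
          ~~~^^^
  File "h.py", line 5, in KRt
    p=camera_params(c); f=200/np.tan(np.radians(p["fov_y"]/2))
ValueError: time passes only in moves, steps and waits
```

```bash
python3 - <<'E'
s=open('h.py').read()
s=s.replace("def KRt(c):","import functools\n@functools.lru_cache(None)\ndef KRt(c):"); open('h.py','w').write(s)
E
cat > m1.py <<'E'
from fit import *
T=np.load("pics/top0.npy");Sd=np.load("pics/side0.npy")
st()
for n,(tx,ty) in {"A":(195,200),"B":(254,237),"C":(307,231)}.items():
    roi=(tx-28,ty-30,tx+28,ty+30); w=onz("top",(tx,ty),.022)
    sx,sy=proj("side",w)[0].astype(int); rs=(sx-26,sy-16,sx+26,sy+16)
    mt=mask("top",T,roi);ms=mask("side",Sd,rs,60)
    for nm,v in(("t",[("top",mt,roi)]),("s",[("side",ms,rs)]),("ts",[("top",mt,roi),("side",ms,rs)])):
        x,f=fit(v,ROLL,[w[0],w[1],0],.022); print(n,nm,np.round(x[:2],4),round(np.degrees(x[2]),1),round(f,1),mt.sum(),ms.sum())
roi=(230,125,300,195); mt=mask("top",T,roi)
x,f=fit([("top",mt,roi)],UNIT+[P+[0,0,.01] for P in CAP],[.635,.185],0,yaw=False);print("unit t",x,f,mt.sum())
cv2.imwrite("pics/m.png",np.hstack([cv2.resize(mt[125:195,230:300]*255,None,fx=4,fy=4)]))
for c,im,(x0,y0,x1,y1) in(("top",T,(240,130,290,180)),("side",Sd,(310,150,340,176))):
    d=(im[y0:y1,x0:x1].max(2)<50).astype(np.uint8); n,l,sta,ce=cv2.connectedComponentsWithStats(d); k=1+np.argmax(sta[1:,4]); 
    cs=cv2.findContours((l==k).astype(np.uint8),0,cv2.CHAIN_APPROX_NONE)[0][0]+np.array([x0,y0]); print(c,sta[k],cv2.minAreaRect(cs),ce[k]+[x0,y0])
E
python3 m1.py
```

```text
t 1.3 p [0.2213 0.5577 0.2296] z [-0. -0. -1.] ydir 68.36 q6 -0.085 op 0.093 F [ 0.1  0.1 -0.3] T [-0.01  0.01 -0.02]
A t [0.5301 0.3542] -0.6 47.0 465.0 164.0
A s [0.5289 0.3531] -4.1 65.9 465.0 164.0
A ts [0.5302 0.3542] -0.6 115.3 465.0 164.0
B t [0.4383 0.2015] -1.8 49.6 459.0 194.0
B s [0.4375 0.2011] -6.5 75.2 459.0 194.0
B ts [0.4383 0.2014] -1.9 129.8 459.0 194.0
C t [0.4607 0.0703] -12.2 51.2 457.0 236.0
C s [0.4585 0.0702] -15.8 110.3 457.0 236.0
C ts [0.4606 0.0701] -12.6 169.4 457.0 236.0
unit t [0.64337378 0.18536865] 57.8078431372549 1831.0
top [ 17  11  10  21 118] ((261.3117370605469, 151.15293884277344), (20.825326919555664, 5.7486572265625), 77.47119140625) [261.3220339  151.13559322]
side [10  9 10 11 81] ((324.5, 164.0), (10.0, 9.0), 90.0) [324.35802469 164.25925926][ WARN:0@4.651] global loadsave.cpp:1063 imwrite_ Unsupported depth image for selected encoder is fallbacked to CV_8U.
```

View pics/m.png

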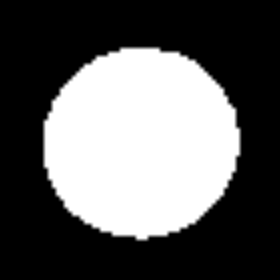

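```bash
cat > m2.py <<'E'
from fit import *
T=np.load("pics/top0.npy");Sd=np.load("pics/side0.npy")
def dark(im,roi,thr=50):
    m=(im.max(2)<thr).astype(np.float32); k=np.zeros_like(m); x0,y0,x1,y1=roi; k[y0:y1,x0:x1]=m[y0:y1,x0:x1]; return k
BAR=[box((-.023,.023),(-.007,.007),(.066,.100))]
rt=(240,130,290,180); rs=(310,150,340,176)
vt=("top",dark(T,rt),rt); vs=("side",dark(Sd,rs,70),rs)
for n,v in(("t",[vt]),("s",[vs])):
    x,f=fit(v,BAR,[.643,.185,0],0); print(n,x[:2],np.degrees(x[2]),f,v[0][1].sum())
# unit from side
roi=(296,150,350,200); ms=mask("side",Sd,roi,60)
# rack: all dark low-sat top plate corners
roi=(330,140,470,215); m=mask("top",T,roi)
RACK=[box((-.06,.06),(-.143,.143),(0,.012))]+[box((sx*.042-.005,sx*.042+.005),(y-.02,y+.02),(.012,.06)) for sx in(-1,1) for y in(-.108,-.036,.036,.108)]
x,f=fit([("top",m,roi)],RACK,[.607,-.16,0],0); print("rack",x[:2],np.degrees(x[2]),f,m.sum())
cv2.imwrite("pics/m2.png",np.vstack([cv2.resize((m[140:215,330:470]*255).astype(np.uint8),None,fx=4,fy=4),cv2.resize((render("top",RACK,x,0,roi)*255).astype(np.uint8),None,fx=4,fy=4)]))
c,s=np.cos(x[2]),np.sin(x[2])
for y in(-.108,-.036,.036,.108): 
    P=np.array([x[0]-s*y,x[1]+c*y,.05]);print(P.round(4),proj("top",P).round(1),proj("side",P).round(1))
E
python3 m2.py
```

```text
t [0.64309329 0.18502603] 17.720710388297128 91.57647058823528 180.0
s [0.64148471 0.1826935 ] 33.47477278639101 21.88235294117647 100.0
rack [ 0.60319218 -0.15550752] -2.565778464875976 224.25490196078434 5078.0
[ 0.5984 -0.2634  0.05  ] [[441.9 178.5]] [[371.7 257.1]]
[ 0.6016 -0.1915  0.05  ] [[413.  176.3]] [[361.2 240.9]]
[ 0.6048 -0.1195  0.05  ] [[384.1 174.1]] [[351.5 225.9]]
[ 0.608  -0.0476  0.05  ] [[355.3 171.8]] [[342.5 212. ]]
```

View pics/m2.png

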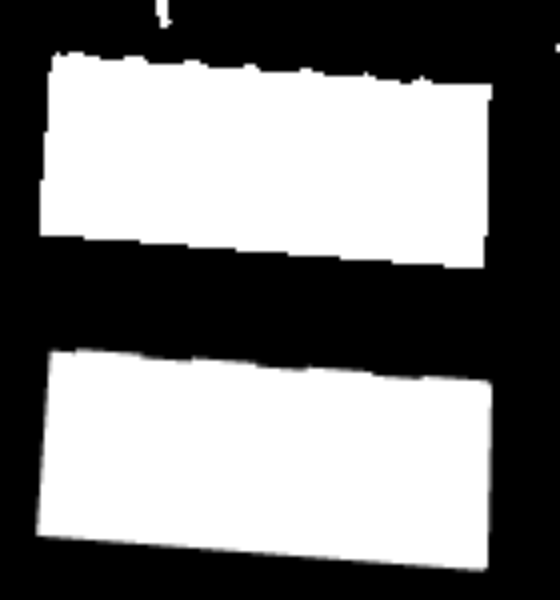

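```bash
cat > m3.py <<'E'
from fit import *
from m2 import dark,BAR
T=np.load("pics/top0.npy")
rt=(252,135,276,168)
for thr in(30,35,40,45,50):
    m=dark(T,rt,thr)
    n,l,sta,ce=cv2.connectedComponentsWithStats(m.astype(np.uint8)); k=1+np.argmax(sta[1:,4]); m=(l==k).astype(np.float32)
    x,f=fit([("top",m,rt)],BAR,[.643,.185,.2],0); print(thr,m.sum(),x[:2].round(4),np.degrees(x[2]).round(1),f.round(1))
im=T[125:195,230:305]; cv2.imwrite("pics/unit.png",cv2.resize(im,None,fx=8,fy=8,interpolation=cv2.INTER_CUBIC))
E
python3 m3.py | tail -5
```

```text
30 103.0 [0.6423 0.1844] 19.5 41.7
35 108.0 [0.6416 0.1843] 19.1 38.1
40 111.0 [0.6423 0.1844] 19.0 36.3
45 113.0 [0.6431 0.1847] 17.1 34.2
50 118.0 [0.6429 0.1847] 17.0 29.4
```

View pics/unit.png

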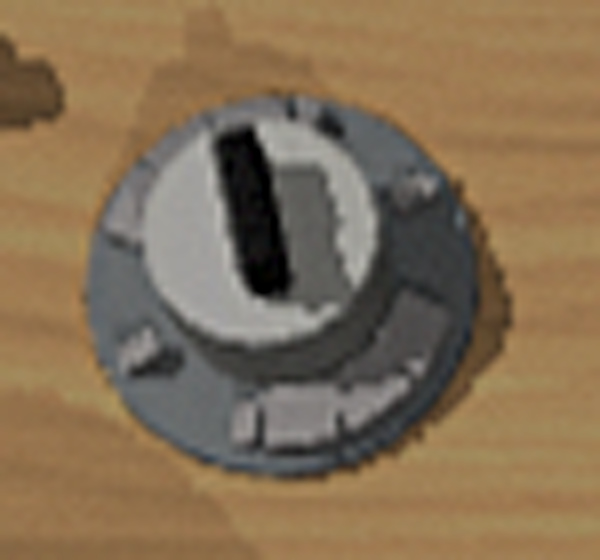

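The masks fit well: unit at (0.643, 0.185), cap bar at about 18°, which puts +x of the unit 18° towards +y. Moving above the cap now.

```bash
python3 -m creep '[[-0.038,-0.0137,0,0,0],[-0.038,-0.0137,0,0,0],[-0.038,-0.0137,0,0,0],[-0.038,-0.0137,0,0,0],[-0.038,-0.0137,0,0,0],[-0.038,-0.0137,0,0,0],[-0.038,-0.0137,0,0,0],[-0.038,-0.0137,0,0,0],[-0.038,-0.0137,0,0,0],[-0.038,-0.0137,0,0,0],[-0.038,-0.0137,0,0,0],[-0.038,-0.0137,0,0,0]]'; python3 -m creep '[[0,0,0,0.12,0],[0,0,0,0.12,0],[0,0,0,0.12,0],[0,0,0,0.12,0],[0,0,0,0.12,0],[0,0,0,0.12,0],[0,0,0,0.12,0],[0,0,0,0.12,0],[0,0,0,0.12,0],[0,0,0,0.12,0],[0,0,0,0.12,0],[0,0,0,0.12,0]]'; python3 -m creep '[[0,0,0,0.12,0],[0,0,0,0.12,0],[0,0,0,0.12,0],[0,0,0,0.12,0],[0,0,0,0.12,0],[0,0,0,0.12,0],[0,0,0,0.12,0],[0,0,0,0.12,0],[0,0,0,0,0]]'; python3 -c "
from h import *
st(); print(rel([.643,.185,.14],108))"
```

```text
t: 2.3
tool_pos: [0.5858, 0.2351, 0.2298]
orientation: [0.59, 3.085, 0.0]
force: [-0.8, 0.9, -0.5]
opening: 0.0928
t: 3.3
tool_pos: [0.5845, 0.2367, 0.2296]
orientation: [-2.484, -1.924, 0.0]
force: [-0.2, -0.5, -0.2]
opening: 0.0928
t: 4.05
tool_pos: [0.5845, 0.2367, 0.2296]
orientation: [3.091, 0.559, -0.0]
force: [-0.3, 0.6, 0.5]
opening: 0.0933
t 4.05 p [0.5845 0.2367 0.2296] z [-0. -0. -1.] ydir -69.49 q6 1.516 op 0.0933 F [-0.3  0.6  0.5] T [-0.04  0.13  0.03]
[array([0.03669444, 0.06889358, 0.0895629 ]), np.float64(0.0437835143440406)]
```

```bash
python3 -m creep '[[0.012,0.023,0.02,0,0],[0.012,0.023,0.02,0,0],[0.012,0.023,0.02,0,0],[0,0,0.03,0.044,0],[0,0,0,0,0],[0,0,0,0,0]]'; python3 -c "
from h import *
st(); print(rel([.643,.185,.08],108)); snap('a1.png','top',(200,90,330,220),4); snap('a2.png','side',(270,100,390,220),4)"
```

```text
t: 4.55
tool_pos: [0.6408, 0.1846, 0.1373]
orientation: [-3.101, -0.505, 0.009]
force: [-0.4, -0.6, -0.1]
opening: 0.0934
t 4.55 p [0.6408 0.1846 0.1373] z [-0.005 -0.001 -1.   ] ydir -71.48 q6 1.451 op 0.0934 F [-0.4 -0.6 -0.1] T [-0.02  0.14 -0.02]
[array([0.00249568, 0.00034759, 0.05725737]), np.float64(0.00900325002957647)]
```

View pics/a1.png

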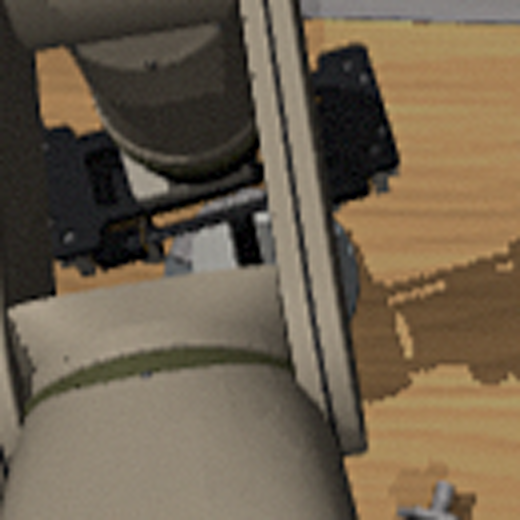

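View pics/a2.png

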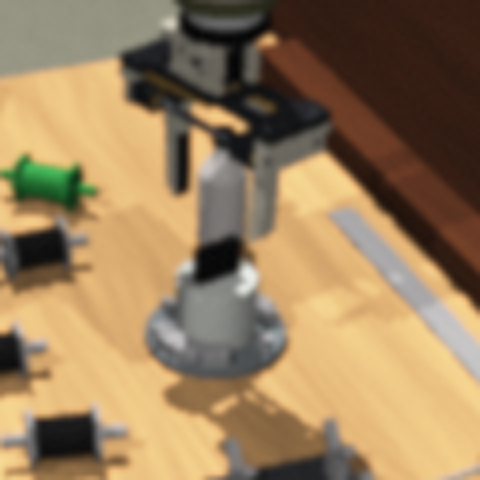

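```bash
python3 -m creep '[[0.0025,0,0.02,0.009,0],[0,0,0.02,0,0],[0,0,0.017,0,0],[0,0,0,0,0],[0,0,0,0,150],[0,0,0,0,255],[0,0,0,0,255],[0,0,0,0,255],[0,0,0,0,255],[0,0,0,0,255],[0,0,0,0,255],[0,0,0,0,255]]' 15; python3 -c "
from h import *
st()"
```

```text
t: 5.65
tool_pos: [0.6451, 0.1858, 0.0827]
orientation: [3.104, 0.486, 0.0]
force: [-0.8, -0.5, -0.9]
opening: 0.0446
t 5.65 p [0.6451 0.1858 0.0827] z [ 0. -0. -1.] ydir -72.19 q6 1.464 op 0.0446 F [-0.8 -0.5 -0.9] T [-0.01  0.16 -0.05]
```

```bash
python3 -m creep '[[0,0,0,0,255],[0,0,0,0,255],[0,0,0,0,255],[0,0,0,0,255],[0,0,0,0,255],[0,0,0,0,255],[0,0,0,0,255],[0,0,0,0,255],[0,0,0,0,255]]' 15; python3 -c "
from h import *
st()"
```

```text
t: 6.4
tool_pos: [0.6449, 0.1857, 0.0824]
orientation: [3.104, 0.486, -0.001]
force: [1.4, 0.8, -2.3]
opening: 0.0137
t 6.4 p [0.6449 0.1857 0.0824] z [-0. -0. -1.] ydir -72.2 q6 1.464 op 0.0137 F [ 1.4  0.8 -2.3] T [0.01 0.21 0.01]
```

```bash
python3 -m creep '[[0,0,0,0,255],[0,0,0,-0.07,255],[0,0,0,-0.07,255],[0,0,0,-0.07,255],[0,0,0,-0.07,255],[0,0,0,-0.07,255],[0,0,0,-0.07,255],[0,0,0,-0.07,255],[0,0,0,-0.07,255],[0,0,0,-0.07,255],[0,0,0,-0.07,255],[0,0,0,-0.07,255]]' 30; python3 -c "
from h import *
st()";  python3 -m creep '[[0,0,0,-0.07,255],[0,0,0,-0.07,255],[0,0,0,-0.07,255],[0,0,0,-0.07,255],[0,0,0,-0.07,255],[0,0,0,-0.07,255],[0,0,0,-0.07,255],[0,0,0,-0.07,255],[0,0,0,-0.07,255],[0,0,0,-0.07,255],[0,0,0,-0.07,255],[0,0,0,0,255]]'; python3 -c "
from h import *
st()"
```

```text
t: 7.4
tool_pos: [0.6451, 0.1868, 0.0828]
orientation: [-2.69, -1.62, -0.002]
force: [0.0, 3.5, -1.0]
opening: 0.0136
t 7.4 p [0.6451 0.1868 0.0828] z [ 0.     0.002 -1.   ] ydir -27.87 q6 0.691 op 0.0136 F [ 0.   3.5 -1. ] T [ 1.    0.07 -0.06]
t: 8.4
tool_pos: [0.644, 0.1869, 0.0825]
orientation: [-1.882, -2.512, 0.0]
force: [-3.0, 4.3, 0.9]
opening: 0.0138
t 8.4 p [0.644  0.1869 0.0825] z [-0.002  0.001 -1.   ] ydir 16.33 q6 -0.08 op 0.0138 F [-3.   4.3  0.9] T [0.72 0.97 0.06]
```

```bash
python3 -m creep '[[0,0,-0.004,0,255],[0,0,-0.004,0,255],[0,0,-0.004,0,255],[0,0,0,0,255]]'; python3 -c "
from h import *
st(); snap('b1.png','side',(250,90,410,230),4);snap('b2.png','top',(200,90,330,220),4)"
```

```text
t: 8.73
tool_pos: [0.6462, 0.1855, 0.0963]
orientation: [1.889, 2.508, 0.002]
force: [0.8, 0.4, -2.1]
opening: 0.0142
t 8.73 p [0.6462 0.1855 0.0963] z [ 0.003 -0.    -1.   ] ydir 16.02 q6 -0.076 op 0.0142 F [ 0.8  0.4 -2.1] T [-0.06  0.04  0.02]
```

View pics/b1.png

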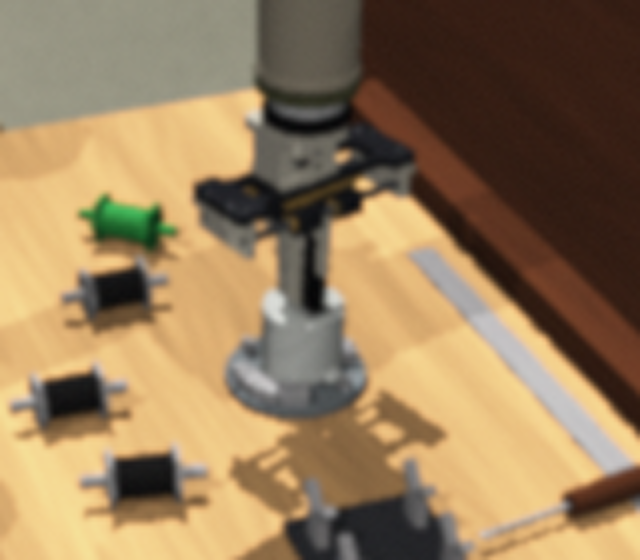

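```bash
python3 -m creep '[[0,0,-0.02,0,255],[0,0,-0.02,0,255],[0,0,-0.02,0,255],[0,0,-0.02,0,255],[0,0,-0.02,0,255],[-0.0257,-0.0298,0,0,255],[-0.0257,-0.0298,0,0,255],[-0.0257,-0.0298,0,0,255],[-0.0257,-0.0298,0,0,255],[-0.0257,-0.0298,0,0,255],[-0.0257,-0.0298,0,0,255],[-0.0257,-0.0298,0,0,255]]';  python3 -m creep '[[-0.0257,-0.0298,0,0,255],[-0.0257,-0.0298,0,0,255],[-0.0257,-0.0298,0,0,255],[0,0,0,0,255],[0,0,0,0,255]]'; python3 -c "
from h import *
st();print(rel([.430,-.144,.0765])); snap('c1.png','side',(200,90,400,290),3);snap('c2.png','top',(180,90,330,220),4)"
```

```text
t: 9.83
tool_pos: [0.4932, -0.0463, 0.1949]
orientation: [1.889, 2.509, 0.0]
force: [0.2, -0.5, -1.7]
opening: 0.0137
t: 10.25
tool_pos: [0.4289, -0.1457, 0.1951]
orientation: [1.895, 2.504, -0.0]
force: [-0.2, 0.6, -1.6]
opening: 0.014
t 10.25 p [ 0.4289 -0.1457  0.1951] z [ 0.001 -0.001 -1.   ] ydir 15.76 q6 -0.716 op 0.014 F [-0.2  0.6 -1.6] T [ 0.01 -0.02 -0.02]
[array([0.00149641, 0.0014079 , 0.11861268])]
```

View pics/c1.png

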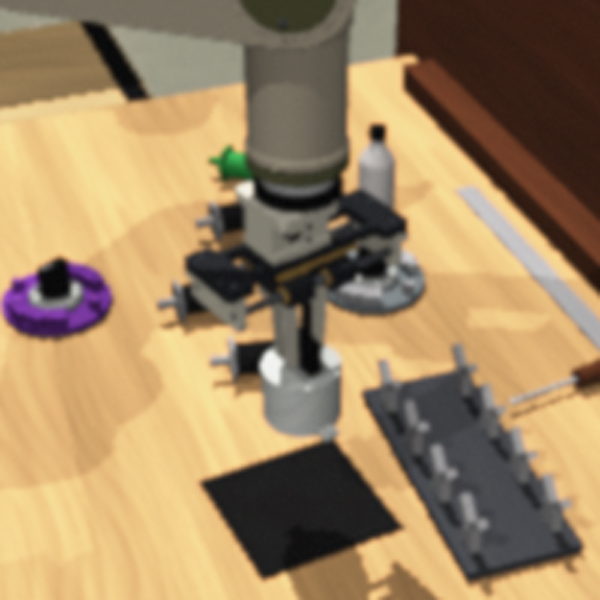

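View pics/c2.png

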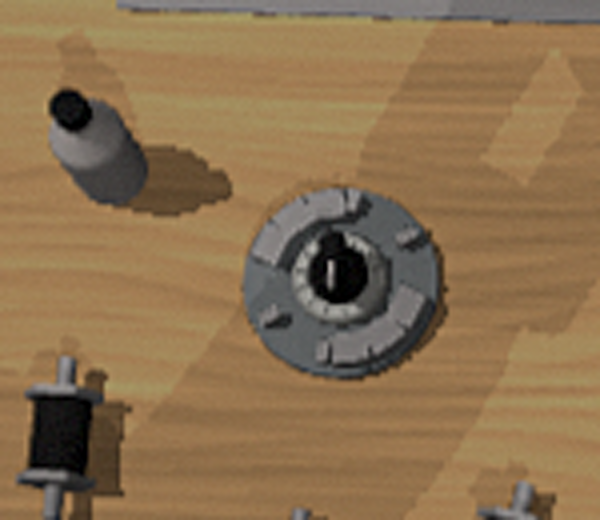

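```bash
python3 -m creep '[[0.0015,0.0014,0.02,0,255],[0,0,0.025,0,255],[0,0,0.025,0,255],[0,0,0.025,0,255],[0,0,0.015,0,255],[0,0,0.004,0,255],[0,0,0,0,255],[0,0,0,0,255]]'; python3 -c "
from h import *
st()"
```

```text
t: 11.02
tool_pos: [0.4315, -0.1412, 0.0815]
orientation: [1.888, 2.51, 0.0]
force: [0.6, -0.8, -0.5]
opening: 0.0138
t 11.02 p [ 0.4315 -0.1412  0.0815] z [ 0.001 -0.    -1.   ] ydir 16.12 q6 -0.711 op 0.0138 F [ 0.6 -0.8 -0.5] T [-0.07 -0.01 -0.04]
```

```bash
python3 -m creep '[[0,0,0.003,0,255],[0,0,0.002,0,255],[0,0,0.001,0,255],[0,0,0,0,255]]'; python3 -c "
from h import *
st()"
```

```text
t: 11.35
tool_pos: [0.4311, -0.1419, 0.0752]
orientation: [1.889, 2.509, 0.001]
force: [0.8, -0.0, -1.7]
opening: 0.014
t 11.35 p [ 0.4311 -0.1419  0.0752] z [ 0.001 -0.    -1.   ] ydir 16.04 q6 -0.711 op 0.014 F [ 0.8 -0.  -1.7] T [-0.07  0.01  0.03]
```

```bash
python3 -m creep '[[0,0,0.001,0,255],[0,0,0.001,0,255],[0,0,0,0,255]]'; python3 -m creep '[[0,0,0.001,0,255],[0,0,0,0,255]]'; python3 -c "
from h import *
st()"
```

```text
t: 11.6
tool_pos: [0.4313, -0.1419, 0.0751]
orientation: [1.889, 2.509, 0.001]
force: [-8.9, 5.0, 19.2]
opening: 0.014
t: 11.77
tool_pos: [0.4314, -0.1419, 0.075]
orientation: [1.889, 2.509, 0.001]
force: [-12.9, 8.8, 30.8]
opening: 0.014
t 11.77 p [ 0.4314 -0.1419  0.075 ] z [ 0.001 -0.    -1.   ] ydir 16.05 q6 -0.711 op 0.014 F [-12.9   8.8  30.8] T [ 1.08  2.69 -0.02]
```

```bash
python3 -m creep '[[0,0,-0.002,0,255],[0,0,0,0,255],[0,0,0,0,140],[0,0,0,0,140],[0,0,0,0,140],[0,0,0,0,140],[0,0,0,0,140],[0,0,0,0,140]]'; python3 -c "
from h import *
st()"; python3 -m creep '[[0,0,-0.02,0,140],[0,0,-0.035,0,140],[0,0,-0.04,0,140],[0,0,-0.04,0,140],[0,0,0,0,140]]'; python3 -c "
from h import *
st(); snap('d1.png','side',(200,90,400,290),3);snap('d2.png','top',(230,120,310,200),7)
for c in ('top','side'): np.save('pics/%s1.npy'%c,read_camera(c)[:,:,::-1])"
```

```text
t: 12.43
tool_pos: [0.4305, -0.1417, 0.0734]
orientation: [-1.89, -2.509, 0.0]
force: [0.3, 0.4, 0.3]
opening: 0.0413
t 12.43 p [ 0.4305 -0.1417  0.0734] z [-0.  0. -1.] ydir 16.04 q6 -0.711 op 0.0413 F [0.3 0.4 0.3] T [-0.08  0.01 -0.06]
t: 12.85
tool_pos: [0.4344, -0.1434, 0.2176]
orientation: [1.882, 2.5, 0.004]
force: [1.0, -1.1, 0.3]
opening: 0.0418
t 12.85 p [ 0.4344 -0.1434  0.2176] z [ 0.012 -0.005 -1.   ] ydir 16.05 q6 -0.711 op 0.0418 F [ 1.  -1.1  0.3] T [-0.08 -0.02 -0.03]
```

View pics/d1.png

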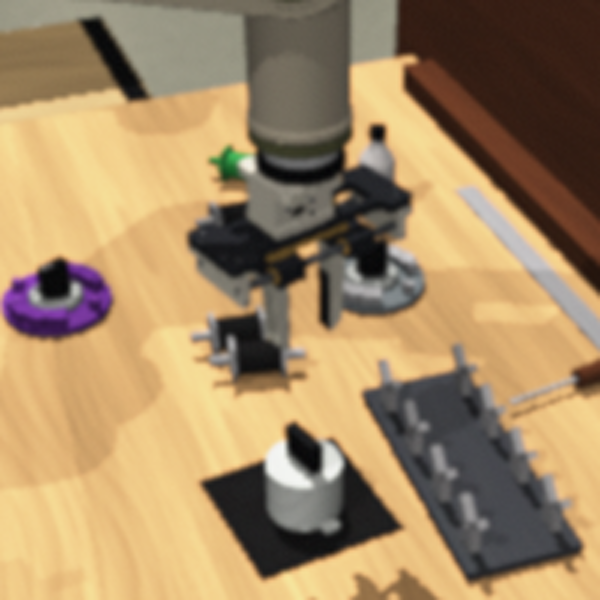

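View pics/d2.png

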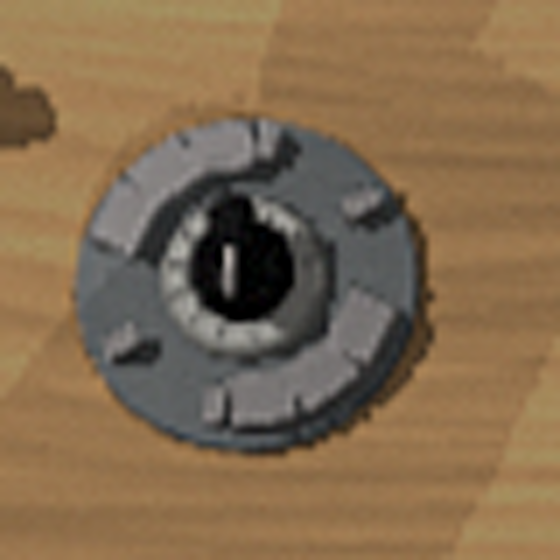

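```bash
python3 - <<'E'
from fit import *
T=np.load("pics/top1.npy"); x0,y0=230,125; S_=10
im=cv2.resize(T[y0:y0+60,x0:x0+70],None,fx=S_,fy=S_,interpolation=cv2.INTER_CUBIC); im=np.clip(im.astype(float)*1.6,0,255).astype(np.uint8)
cv2.imwrite("pics/d3r.png",im)
C=np.array([.6434,.1850]); yaw=np.radians(18)
def pt(P,col,r=3):
    q=(proj("top",P)[0]-[x0,y0]+.5)*S_-.5; cv2.circle(im,tuple(int(v) for v in q),r,col,-1)
pt([*C,.059],(0,255,0)); pt([*C,.02],(0,0,255))
for k in range(11):
    a=np.pi+yaw-np.radians(27*k); pt([C[0]+.025*np.cos(a),C[1]+.025*np.sin(a),.02],(255,0,0) if k!=6 else (0,255,255))
for s,col in((0,(0,0,255)),(np.pi,(255,0,255))):
    a=yaw+s; pt([C[0]+.055*np.cos(a),C[1]+.055*np.sin(a),.023],col)
for a in np.linspace(0,2*np.pi,60): pt([C[0]+.064*np.cos(a),C[1]+.064*np.sin(a),.01],(0,255,0),1);pt([C[0]+.031*np.cos(a),C[1]+.031*np.sin(a),.02],(0,255,255),1);pt([C[0]+.02*np.cos(a),C[1]+.02*np.sin(a),.028],(255,255,0),1)
cv2.imwrite("pics/d3.png",im)
E
```

View pics/d3.png

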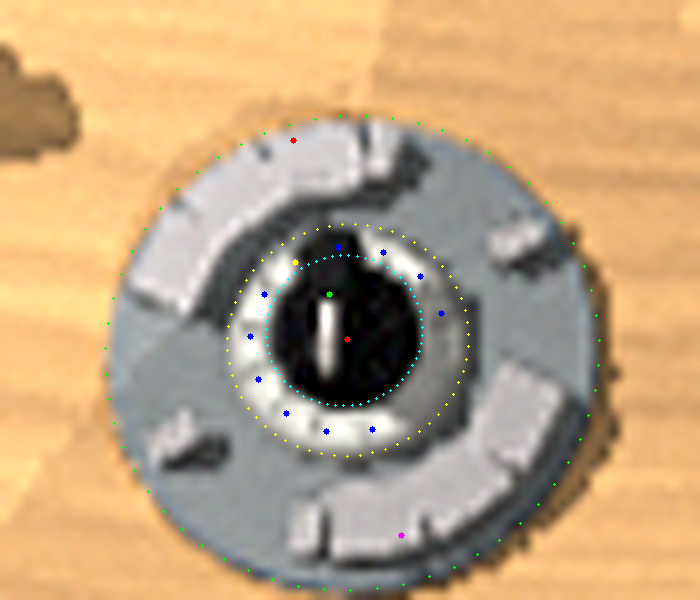

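View pics/d3r.png

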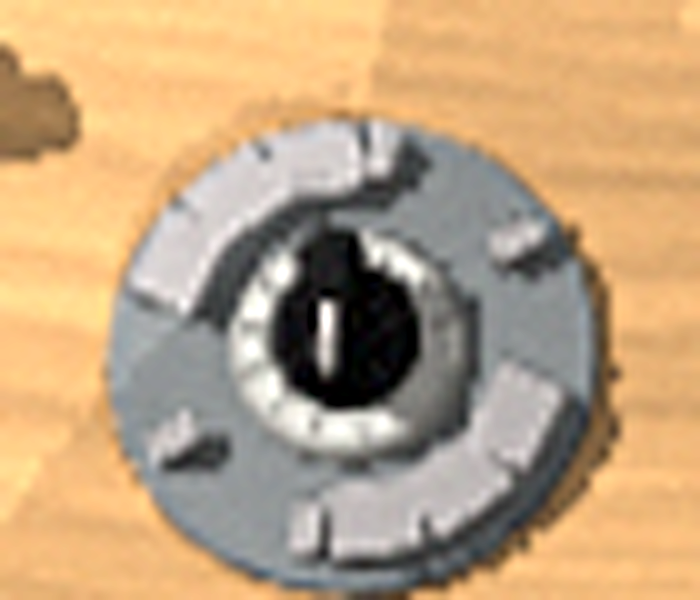

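```bash
python3 - <<'E'
from fit import *
T=np.load("pics/top1.npy"); 
p=proj("top",[.6434,.185,.02])[0]; print(p)
# rectify plane z=.02 around the axis: 0.25mm/px... 70mm -> 560px
n=560; g=(np.arange(n)-n/2)*(.072/n)
X,Y=np.meshgrid(-g,-g,indexing="ij")  # rows: down = -x ; cols: right=-y
q=proj("top",np.stack([.6434+X.ravel(),.185+Y.ravel(),np.full(n*n,.02)],1)).reshape(n,n,2).astype(np.float32)
im=cv2.remap(T,q[...,0],q[...,1],cv2.INTER_CUBIC); im=np.clip(im.astype(float)*1.5,0,255).astype(np.uint8)
cv2.imwrite("pics/d4.png",im)
# polar brightness at r=25,27 mm
for a in range(0,360,6):
    v=[]
    for r in(.024,.026,.028):
        P=proj("top",[.6434+r*np.cos(np.radians(a)),.185+r*np.sin(np.radians(a)),.02])[0].astype(np.float32)
        v.append(int(cv2.remap(T.max(2),np.array([[P[0]]]),np.array([[P[1]]]),cv2.INTER_CUBIC)[0,0]))
    print(a,v,end=" ;")
E
```

```text
[264.34350458 158.51699223]
0 [0, 0, 25] ;6 [16, 21, 14] ;12 [18, 19, 13] ;18 [23, 20, 24] ;24 [21, 19, 33] ;30 [14, 19, 53] ;36 [71, 90, 100] ;42 [145, 160, 142] ;48 [170, 169, 138] ;54 [133, 127, 114] ;60 [124, 113, 129] ;66 [157, 163, 142] ;72 [178, 162, 148] ;78 [148, 158, 145] ;84 [111, 103, 115] ;90 [138, 135, 135] ;96 [165, 166, 146] ;102 [155, 154, 140] ;108 [114, 117, 120] ;114 [130, 123, 116] ;120 [152, 152, 142] ;126 [167, 152, 142] ;132 [148, 142, 140] ;138 [128, 118, 122] ;144 [152, 145, 135] ;150 [158, 151, 135] ;156 [157, 157, 140] ;162 [102, 125, 128] ;168 [141, 139, 131] ;174 [163, 151, 130] ;180 [166, 152, 122] ;186 [151, 147, 127] ;192 [130, 118, 105] ;198 [146, 139, 115] ;204 [166, 154, 116] ;210 [140, 140, 115] ;216 [80, 99, 96] ;222 [76, 77, 74] ;228 [79, 77, 71] ;234 [84, 81, 71] ;240 [81, 79, 69] ;246 [82, 79, 67] ;252 [80, 74, 67] ;258 [82, 80, 78] ;264 [77, 84, 93] ;270 [75, 85, 88] ;276 [78, 91, 89] ;282 [63, 72, 76] ;288 [70, 70, 61] ;294 [80, 81, 63] ;300 [78, 74, 62] ;306 [72, 93, 83] ;312 [105, 104, 99] ;318 [160, 146, 102] ;324 [158, 151, 92] ;330 [166, 156, 98] ;336 [137, 145, 115] ;342 [132, 139, 115] ;348 [150, 144, 109] ;354 [61, 107, 127] ;
```

View pics/d4.png

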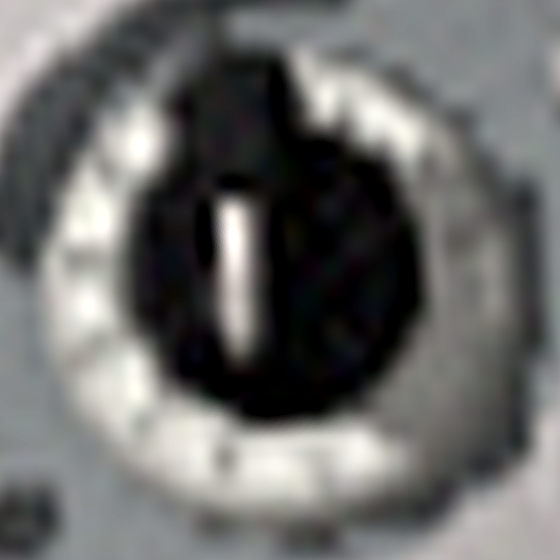

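The ticks fix the unit's yaw at about 12° (tick 0 at 192°, tick 5 at 57°), so the mark is at a world angle of 30°. The pointer is at about 181°, so the dial needs about 151° clockwise. One roller was knocked towards its neighbour, so I'll re-measure the rollers later. Going to the dial.

```bash
python3 -m creep '[[0.0257,0.0291,0,0,120],[0.0257,0.0291,0,0,120],[0.0257,0.0291,0,0,120],[0.0257,0.0291,0,0,120],[0.0257,0.0291,0,0,120],[0.0257,0.0291,0,0,120],[0.0257,0.0291,0,0,120],[0.0257,0.0291,0,0,120],[0.0257,0.0291,0,0,120],[0.0257,0.0291,0,0,120],[0,0,0,0,120]]'; python3 -m creep '[[0,0,0,-0.12,120],[0,0,0,-0.12,120],[0,0,0,-0.12,120],[0,0,0,-0.12,120],[0,0,0,-0.12,120],[0,0,0,-0.12,120],[0,0,0,-0.12,120],[0,0,0,-0.12,120],[0,0,0,-0.12,120],[0,0,0,-0.12,120],[0,0,0,-0.11,120],[0,0,0,0,120]]'; python3 -c "
from h import *
st();print(rel([.6434,.185,.08],91),rel([.6434,.185,.043]))"
```

```text
t: 13.97
tool_pos: [0.6392, 0.1912, 0.2029]
orientation: [-1.881, -2.509, 0.005]
force: [0.2, -0.6, -0.7]
opening: 0.049
t: 14.97
tool_pos: [0.638, 0.1852, 0.2059]
orientation: [0.038, -3.137, 0.001]
force: [0.3, 0.1, 0.9]
opening: 0.0492
t 14.97 p [0.638  0.1852 0.2059] z [-0.004 -0.001 -1.   ] ydir 91.39 q6 -1.39 op 0.0492 F [0.3 0.1 0.9] T [ 0.02 -0.01 -0.02]
[array([-0.00584127, -0.00018039,  0.12591848]), np.float64(0.006832285367354807)] [array([-5.98673276e-03, -1.50135594e-04,  1.62918182e-01])]
```

```bash
python3 -m creep '[[-0.0055,0,0.02,0,120],[0,0,0.035,0,120],[0,0,0.035,0,120],[0,0,0.03,0,120],[0,0,0,0,120],[0,0,0,0,120]]'; python3 -c "
from h import *
st();print(rel([.6434,.185,.043]));snap('e1.png','side',(270,100,390,220),4)"
```

```text
t: 15.47
tool_pos: [0.642, 0.1851, 0.0852]
orientation: [0.026, -3.135, 0.002]
force: [-0.4, -0.3, 1.4]
opening: 0.0493
t 15.47 p [0.642  0.1851 0.0852] z [-0.007 -0.001 -1.   ] ydir 90.95 q6 -1.383 op 0.0493 F [-0.4 -0.3  1.4] T [ 0.07 -0.02  0.01]
[array([-1.66638349e-03, -8.18910953e-05,  4.22352846e-02])]
```

View pics/e1.png

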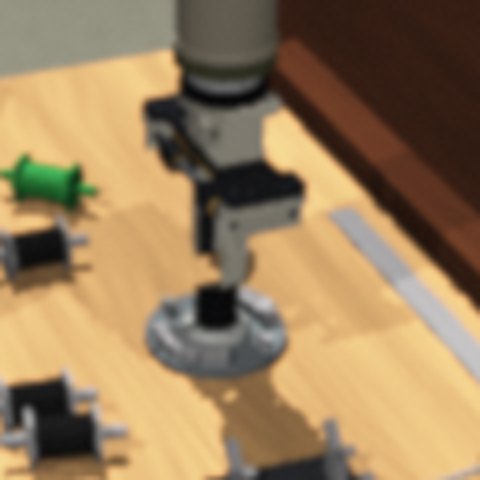

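```bash
python3 -m creep '[[-0.001,0,0.02,0,120],[0,0,0.016,0,120],[0,0,0.004,0,120],[0,0,0,0,120],[0,0,0,0,255],[0,0,0,0,255],[0,0,0,0,255],[0,0,0,0,255],[0,0,0,0,255],[0,0,0,0,255],[0,0,0,0,255],[0,0,0,0,255]]' 15; python3 -m creep '[[0,0,0,0,255],[0,0,0,0,255],[0,0,0,0,255]]'; python3 -c "
from h import *
st()"
```

```text
t: 16.52
tool_pos: [0.646, 0.1867, 0.0492]
orientation: [-0.031, 3.141, 0.002]
force: [0.4, 4.6, 1.7]
opening: 0.0136
t: 16.77
tool_pos: [0.646, 0.1868, 0.0492]
orientation: [-0.031, 3.141, 0.002]
force: [-0.6, 5.4, 3.1]
opening: 0.0142
t 16.77 p [0.646  0.1868 0.0492] z [ 0.001  0.001 -1.   ] ydir 91.12 q6 -1.386 op 0.0142 F [-0.6  5.4  3.1] T [ 0.93  0.04 -0.07]
```

```bash
python3 -m creep '[[0.002,0.0015,0,0,255],[0,0,0,0.11,255],[0,0,0,0.11,255],[0,0,0,0.11,255],[0,0,0,0.11,255],[0,0,0,0.11,255],[0,0,0,0.11,255],[0,0,0,0.11,255],[0,0,0,0.11,255],[0,0,0,0.11,255],[0,0,0,0.11,255],[0,0,0,0.11,255]]'; python3 -c "
from h import *
st()";python3 -m creep '[[0,0,0,0.11,255],[0,0,0,0.11,255],[0,0,0,0.11,255],[0,0,0,0.11,255],[0,0,0,0.11,255],[0,0,0,0.11,255],[0,0,0,0.11,255],[0,0,0,0.11,255],[0,0,0,0.11,255],[0,0,0,0.11,255],[0,0,0,0.11,255],[0,0,0,0.11,255]]'; python3 -m creep '[[0,0,0,0.10,255],[0,0,0,0,255]]'; python3 -c "
from h import *
st()"
```

```text
t: 17.77
tool_pos: [0.6437, 0.1838, 0.0491]
orientation: [1.769, 2.594, -0.007]
force: [-5.4, -11.8, 9.4]
opening: 0.0138
t 17.77 p [0.6437 0.1838 0.0491] z [-0.001 -0.005 -1.   ] ydir 21.4 q6 -0.168 op 0.0138 F [ -5.4 -11.8   9.4] T [-2.18  1.11  0.09]
t: 18.77
tool_pos: [0.6405, 0.1854, 0.0488]
orientation: [2.989, 0.966, -0.013]
force: [-17.9, -6.6, 17.4]
opening: 0.0139
t: 18.93
tool_pos: [0.6405, 0.1857, 0.0488]
orientation: [3.033, 0.814, -0.013]
force: [-19.4, -5.9, 17.1]
opening: 0.014
t 18.93 p [0.6405 0.1857 0.0488] z [-0.007 -0.003 -1.   ] ydir -59.97 q6 1.253 op 0.014 F [-19.4  -5.9  17.1] T [-1.07  3.51 -0.03]
```

```bash
python3 -m creep '[[0,0,0,0,120],[0,0,0,0,120],[0,0,0,0,120],[0,0,0,0,120],[0,0,0,0,120],[0,0,0,0,120],[0,0,-0.03,0,120],[0,0,-0.04,0,120],[0,0,-0.04,0,120],[0,0,-0.04,0,120]]'; python3 -c "
from h import *
st()"; 
```

```text
t: 19.77
tool_pos: [0.6432, 0.1872, 0.1998]
orientation: [-3.032, -0.824, 0.002]
force: [1.0, 0.1, 0.4]
opening: 0.0493
t 19.77 p [0.6432 0.1872 0.1998] z [-0.001 -0.    -1.   ] ydir -59.58 q6 1.247 op 0.0493 F [1.  0.1 0.4] T [-0.05  0.17 -0.03]
```

```bash
python3 -m creep '[[-0.035,0.0177,0,0,100],[-0.035,0.0177,0,0,100],[-0.035,0.0177,0,0,100],[-0.035,0.0177,0,0,100],[-0.035,0.0177,0,0,100],[-0.035,0.0177,0,0,100],[-0.035,0.0177,0,0,100],[-0.035,0.0177,0,0,100],[-0.035,0.0177,0,0,100],[-0.034,0.017,0,0,100],[0,0,0,0,100]]'; python3 -m creep '[[0,0,0,-0.12,100],[0,0,0,-0.12,100],[0,0,0,-0.12,100],[0,0,0,-0.12,100],[0,0,0,-0.12,100],[0,0,0,-0.12,100],[0,0,0,-0.12,100],[0,0,0,-0.12,100],[0,0,0,-0.12,100],[0,0,0,-0.12,100],[0,0,0,-0.12,100],[0,0,0,0,100]]'; cat > dial.py <<'E'
from h import *
import sys
T=read_camera("top")[:,:,::-1]
def rect(z,n=400,w=.072,C=(.6434,.185)):
    g=(np.arange(n)-n/2)*(w/n); X,Y=np.meshgrid(-g,-g,indexing="ij")
    q=proj("top",np.stack([C[0]+X.ravel(),C[1]+Y.ravel(),np.full(n*n,z)],1)).reshape(n,n,2).astype(np.float32)
    return np.clip(cv2.remap(T,q[...,0],q[...,1],cv2.INTER_CUBIC).astype(float)*1.5,0,255).astype(np.uint8)
cv2.imwrite(sys.argv[1],np.hstack([rect(.02),rect(.059)]))
E
python3 dial.py pics/f1.png; python3 -c "
from h import *
st();print(rel([.4311,-.1419,.082],16));snap('f2.png','side',(200,90,400,290),3)"
```

```text
t: 20.68
tool_pos: [0.4291, -0.1463, 0.1988]
orientation: [3.031, 0.816, -0.002]
force: [0.1, 0.4, -0.9]
opening: 0.0564
t: 21.68
tool_pos: [0.4322, -0.1413, 0.1988]
orientation: [1.882, 2.515, 0.0]
force: [0.6, 0.4, -1.0]
opening: 0.0564
t 21.73 p [ 0.4322 -0.1413  0.1987] z [ 0. -0. -1.] ydir 15.94 q6 -0.707 op 0.0568 F [-0.  -0.2  0.6] T [ 0.02  0.03 -0.02]
[array([-0.00026642, -0.00121684,  0.11671926]), np.float64(-0.0010192867044893639)]
```

View pics/f1.png

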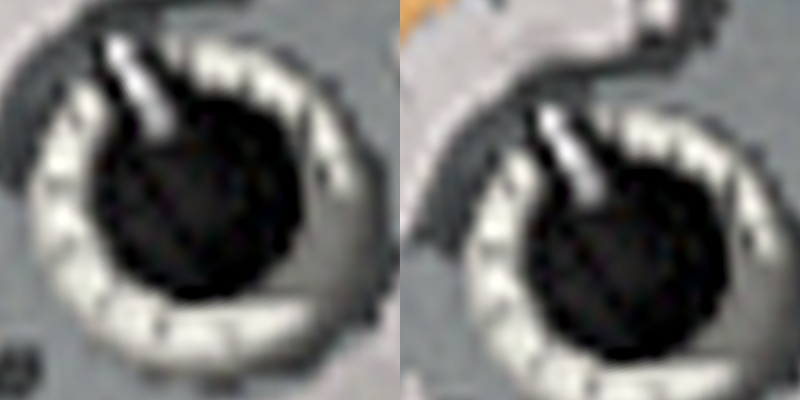

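View pics/f2.png

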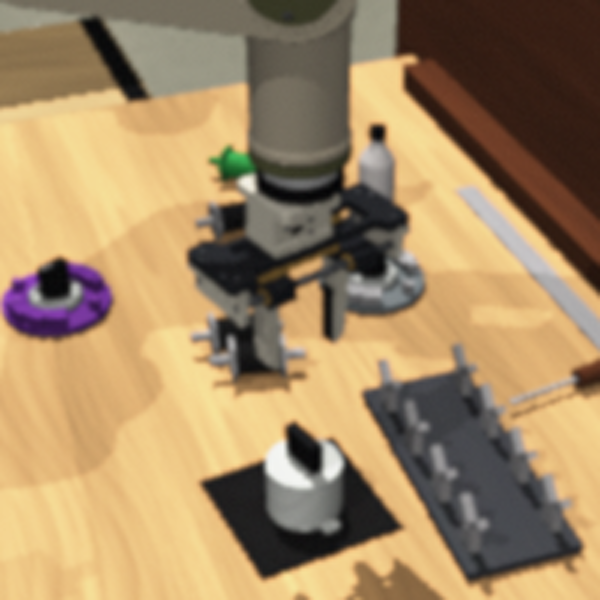

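```bash
cat > tick.py <<'E'
from h import *
from scipy.optimize import minimize
def run(T):
    G=T.max(2).astype(np.float32)
    def samp(P): 
        q=proj("top",P).astype(np.float32); return cv2.remap(G,q[:,0].reshape(1,-1),q[:,1].reshape(1,-1),cv2.INTER_CUBIC)[0]
    ks=[0,1,2,3,4,5,7,8]
    def sc(v,off=0):
        C=v[:2];s=0
        for k in ks:
            a=np.pi+v[2]+off-np.radians(27*k); r=np.linspace(.0235,.0285,5)
            s+=samp(np.stack([C[0]+r*np.cos(a),C[1]+r*np.sin(a),0*r+.02],1)).mean()
        return s/len(ks)
    f=lambda v: sc(v)-.5*sc(v,np.radians(9))-.5*sc(v,-np.radians(9))+1e6*((v[0]-.6434)**2+(v[1]-.185)**2)*3
    best=min((minimize(f,[.6434,.185,np.radians(y)],method="Nelder-Mead",options=dict(initial_simplex=np.array([[.6434,.185,np.radians(y)],[.6449,.185,np.radians(y)],[.6434,.1865,np.radians(y)],[.6434,.185,np.radians(y+4)]]))) for y in(6,10,14,18)),key=lambda r:r.fun)
    print("ticks",best.x[:2].round(4),np.degrees(best.x[2]).round(2),best.fun.round(1))
    # pointer: rectified bright pixels within knob
    C=best.x[:2]; n=400;g=(np.arange(n)-n/2)*(.06/n); X,Y=np.meshgrid(g,g,indexing="ij")
    V=samp(np.stack([C[0]+X.ravel(),C[1]+Y.ravel(),0*X.ravel()+.059],1)) if 0 else cv2.remap(G,*[ (proj("top",np.stack([C[0]+X.ravel(),C[1]+Y.ravel(),0*X.ravel()+.059],1)).reshape(n,n,2).astype(np.float32))[...,i] for i in(0,1)],cv2.INTER_CUBIC)
    for thr in(60,80,100):
        m=((V>thr)&(X**2+Y**2<.0175**2)).astype(np.uint8); nn,l,sta,ce=cv2.connectedComponentsWithStats(m)
        for k in range(1,nn):
            if sta[k,4]<150: continue
            ii=np.argwhere(l==k); P=np.stack([X[ii[:,0],ii[:,1]],Y[ii[:,0],ii[:,1]]],1); c=P.mean(0); w,e=np.linalg.eigh(np.cov(P.T)); d=e[:,1]; d=d if d@c>0 else -d
            print(thr,sta[k,4],(c*1000).round(1),"ang",np.degrees(np.arctan2(d[1],d[0])).round(1),"len",(4*np.sqrt(w)*1000).round(1), "center ang",np.degrees(np.arctan2(c[1],c[0])).round(1))
if __name__=="__main__":
    run(np.load("pics/top1.npy")); T=read_camera("top")[:,:,::-1]; np.save("pics/top2.npy",T); run(T)
E
python3 tick.py
```

```text
ticks [0.6434 0.1848] 11.48 -33.2
60 3348 [-9.5  0.4] ang -178.8 len [ 5.4 18.2] center ang 177.9
60 5699 [ 4.  12.9] ang 162.4 len [ 7.5 24.1] center ang 72.8
60 2280 [ 10.3 -11.1] ang -136.6 len [ 5.  14.3] center ang -46.9
80 2728 [-9.5  0.4] ang -178.5 len [ 4.5 17.8] center ang 177.5
80 4805 [ 3.7 13.3] ang 163.5 len [ 6.9 21.6] center ang 74.4
80 1885 [ 10.6 -11.2] ang -135.9 len [ 4.6 13.3] center ang -46.4
100 2165 [-9.5  0.5] ang -178.4 len [ 3.7 17.4] center ang 177.2
100 3881 [ 3.2 13.8] ang 163.2 len [ 6.6 18.5] center ang 77.1
100 1496 [ 10.9 -11.2] ang -135.3 len [ 4.2 12.2] center ang -45.7
ticks [0.6436 0.1854] 12.68 -26.9
60 4068 [ 0.8 14.1] ang 174.6 len [ 6.7 18.6] center ang 86.9
60 4195 [7.5 4.7] ang 28.8 len [ 6.3 20.2] center ang 31.9
60 5118 [11.8 -6.9] ang -119.6 len [ 7.3 20.8] center ang -30.3
80 3470 [ 1.  14.4] ang 173.4 len [ 6.1 17.3] center ang 86.1
80 3259 [7.9 5. ] ang 29.7 len [ 5.2 19.2] center ang 32.1
80 4379 [12.1 -7.1] ang -119.8 len [ 6.8 19.5] center ang -30.6
100 2922 [ 1.2 14.7] ang 172.0 len [ 5.6 16. ] center ang 85.3
100 2389 [8.5 5.4] ang 30.2 len [ 4.1 17.8] center ang 32.3
100 2815 [11.5 -8.9] ang -123.0 len [ 6.5 13.8] center ang -37.8
100 436 [15.  -1.1] ang 7.3 len [2.7 4.6] center ang -4.4
```

```bash
python3 -m creep '[[0,-0.001,0.03,0,100],[0,0,0.035,0,100],[0,0,0.035,0,100],[0,0,0.018,0,100],[0,0,0.004,0,100],[0,0,0,0,100],[0,0,0,0,255],[0,0,0,0,255],[0,0,0,0,255],[0,0,0,0,255],[0,0,0,0,255],[0,0,0,0,255]]' 30; python3 -m creep '[[0,0,0,0,255],[0,0,0,0,255],[0,0,0,0,255],[0,0,0,0,255]]'; python3 -c "
from h import *
st()"
```

```text
t: 22.83
tool_pos: [0.4314, -0.1419, 0.0772]
orientation: [1.889, 2.509, 0.0]
force: [0.2, 0.8, -0.2]
opening: 0.0212
t: 23.17
tool_pos: [0.4312, -0.1418, 0.0768]
orientation: [1.89, 2.509, 0.0]
force: [0.3, -0.1, 2.0]
opening: 0.0137
t 23.17 p [ 0.4312 -0.1418  0.0768] z [ 0. -0. -1.] ydir 16.04 q6 -0.711 op 0.0137 F [ 0.3 -0.1  2. ] T [-0.08  0.03 -0.05]
```

```bash
python3 -m creep '[[0,0,-0.02,0,255],[0,0,-0.035,0,255],[0,0,-0.035,0,255],[0,0,-0.03,0,255],[0.0257,0.0295,0,0,255],[0.0257,0.0295,0,0,255],[0.0257,0.0295,0,0,255],[0.0257,0.0295,0,0,255],[0.0257,0.0295,0,0,255],[0.0257,0.0295,0,0,255],[0.0257,0.0295,0,0,255],[0.0257,0.0295,0,0,255]]';  python3 -m creep '[[0.0257,0.0295,0,0,255],[0.0257,0.0295,0,0,255],[0,0,0,0.087,255],[0,0,0,0,255],[0,0,0,0,255],[0,0,0,0,255]]'; python3 -c "
from h import *
st();print(rel([.644,.1865,.0838],11));snap('g1.png','side',(240,60,400,220),4)"
```

```text
t: 24.17
tool_pos: [0.6013, 0.1229, 0.1957]
orientation: [-1.889, -2.509, 0.002]
force: [0.7, -0.7, -1.2]
opening: 0.0138
t: 24.67
tool_pos: [0.6431, 0.1858, 0.1964]
orientation: [-1.995, -2.426, 0.001]
force: [0.4, -0.1, -2.7]
opening: 0.0138
t 24.67 p [0.6431 0.1858 0.1964] z [-0.001 -0.    -1.   ] ydir 11.15 q6 0.01 op 0.0138 F [ 0.4 -0.1 -2.7] T [-0.08 -0.03 -0.03]
[array([0.00050718, 0.00111237, 0.11259519]), np.float64(0.002555945744001864)]
```

View pics/g1.png

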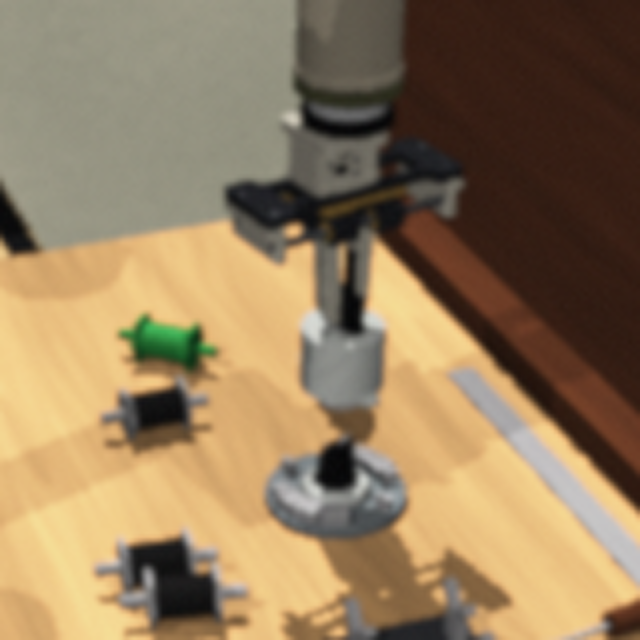

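```bash
python3 -m creep '[[0.0005,0.001,0.02,0,255],[0,0,0.03,0,255],[0,0,0.025,0,255],[0,0,0.015,0,255],[0,0,0,0,255],[0,0,0,0,255]]'; python3 -c "
from h import *
st();print(rel([.644,.1865,.0838],11))"
```

```text
t: 25.22
tool_pos: [0.6439, 0.1867, 0.1066]
orientation: [-1.997, -2.424, 0.002]
force: [-0.1, 0.3, -1.6]
opening: 0.0136
t 25.22 p [0.6439 0.1867 0.1066] z [-0.001 -0.    -1.   ] ydir 11.04 q6 0.013 op 0.0136 F [-0.1  0.3 -1.6] T [-0.07  0.02 -0.01]
[array([-0.0002487 ,  0.00011522,  0.02277323]), np.float64(0.0007411812646973548)]
```

```bash
python3 -m creep '[[0,0,0.004,0,255],[0,0,0.004,0,255],[0,0,0.004,0,255],[0,0,0,0,255]]'; python3 -m creep '[[0,0,0.003,0,255],[0,0,0.003,0,255],[0,0,0,0,255]]'; python3 -c "
from h import *
st()"
```

```text
t: 25.55
tool_pos: [0.6458, 0.1878, 0.0964]
orientation: [1.995, 2.424, 0.004]
force: [-1.3, 0.2, 2.8]
opening: 0.0142
t: 25.8
tool_pos: [0.6462, 0.188, 0.0955]
orientation: [1.995, 2.423, 0.006]
force: [-17.5, -3.6, 33.1]
opening: 0.0136
t 25.8 p [0.6462 0.188  0.0955] z [ 0.005  0.001 -1.   ] ydir 11.09 q6 0.014 op 0.0136 F [-17.5  -3.6  33.1] T [-0.85  3.   -0.04]
```

```bash
python3 -m creep '[[0,0,-0.006,0,255],[0,0,-0.004,0,255],[0,0,0,0,255],[0,0,0,0,255],[0,0,0,0,255]]'; python3 -c "
from h import *
st()
for c in ('top','side'): np.save('pics/%s3.npy'%c,read_camera(c)[:,:,::-1])
st()
snap('g2.png','side',(285,110,365,210),6)
snap('g3.png','top',(200,90,330,220),4)
"
```

```text
t: 26.22
tool_pos: [0.644, 0.1874, 0.0978]
orientation: [-1.997, -2.425, 0.001]
force: [0.4, 0.4, -2.4]
opening: 0.0141
t 26.22 p [0.644  0.1874 0.0978] z [-0.001 -0.    -1.   ] ydir 11.06 q6 0.014 op 0.0141 F [ 0.4  0.4 -2.4] T [-0.04  0.06  0.05]
t 26.32 p [0.6439 0.1874 0.0976] z [-0.001 -0.    -1.   ] ydir 11.06 q6 0.014 op 0.0137 F [ 0.5  0.6 -2. ] T [-0.1   0.06  0.06]
```

View pics/g2.png

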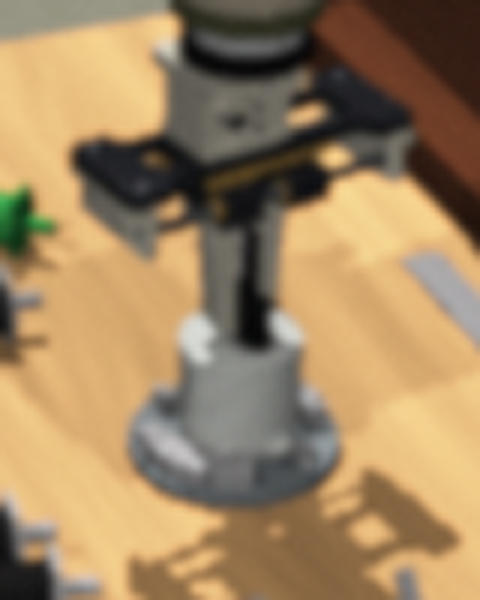

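View pics/g3.png

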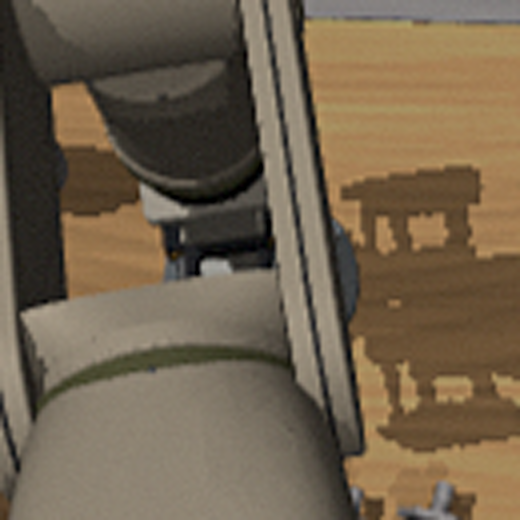

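Both sides touch evenly, with no one-sided moment, so this looks like an angle error. I'll go back to the angle at which the cap came off cleanly (jaw y at 16°).

```bash
python3 -m creep '[[0,0,0,-0.08,255],[0,0,0,0,255],[0,0,0.003,0,255],[0,0,0,0,255],[0,0,0,0,255]]'; python3 -c "
from h import *
st()"; python3 -m creep '[[0,0,0.002,0,255],[0,0,0.001,0,255],[0,0,0,0,255]]';python3 -c "
from h import *
st()"
```

```text
t: 26.83
tool_pos: [0.6441, 0.1874, 0.0951]
orientation: [-1.9, -2.501, 0.001]
force: [0.1, -0.2, -1.3]
opening: 0.0139
t 26.83 p [0.6441 0.1874 0.0951] z [-0.001 -0.    -1.   ] ydir 15.55 q6 -0.065 op 0.0139 F [ 0.1 -0.2 -1.3] T [-0.05  0.1  -0.02]
t: 27.08
tool_pos: [0.6441, 0.1874, 0.092]
orientation: [-1.899, -2.502, 0.001]
force: [-0.3, 0.3, -1.2]
opening: 0.0139
t 27.08 p [0.6441 0.1874 0.092 ] z [-0.001 -0.    -1.   ] ydir 15.62 q6 -0.066 op 0.0139 F [-0.3  0.3 -1.2] T [-0.15  0.16 -0.01]
```

```bash
python3 -m creep '[[0,0,0.003,0,255],[0,0,0.002,0,255],[0,0,0,0,255]]';python3 -c "
from h import *
st()"; python3 -m creep '[[0,0,0.002,0,255],[0,0,0.0005,0,255],[0,0,0,0,255],[0,0,0,0,255]]';python3 -c "
from h import *
st()"
```

```text
t: 27.33
tool_pos: [0.6439, 0.1877, 0.0869]
orientation: [-1.898, -2.502, 0.001]
force: [-2.0, 1.9, -1.7]
opening: 0.014
t 27.33 p [0.6439 0.1877 0.0869] z [-0.001  0.    -1.   ] ydir 15.65 q6 -0.066 op 0.014 F [-2.   1.9 -1.7] T [ 0.27  0.5  -0.04]
t: 27.67
tool_pos: [0.6439, 0.1877, 0.0846]
orientation: [-1.898, -2.502, 0.001]
force: [-4.0, 2.6, -1.2]
opening: 0.0139
t 27.67 p [0.6439 0.1877 0.0846] z [-0.001  0.    -1.   ] ydir 15.65 q6 -0.066 op 0.0139 F [-4.   2.6 -1.2] T [ 0.46  0.94 -0.02]
```

```bash
python3 -m creep '[[0,0,0.001,0,255],[0,0,0,0,255],[0,0,0,0,255]]';python3 -c "
from h import *
st()"; python3 -m creep '[[0,0,0.0008,0,255],[0,0,0,0,255],[0,0,0,0,255]]';python3 -c "
from h import *
st()"
```

```text
t: 27.92
tool_pos: [0.644, 0.1877, 0.084]
orientation: [-1.898, -2.503, 0.001]
force: [-4.3, 3.0, 0.0]
opening: 0.0136
t 27.92 p [0.644  0.1877 0.084 ] z [-0.001  0.    -1.   ] ydir 15.65 q6 -0.066 op 0.0136 F [-4.3  3.   0. ] T [ 0.49  1.23 -0.04]
t: 28.17
tool_pos: [0.6441, 0.1878, 0.084]
orientation: [-1.898, -2.503, 0.0]
force: [-7.1, 1.6, 4.1]
opening: 0.014
t 28.17 p [0.6441 0.1878 0.084 ] z [-0.  0. -1.] ydir 15.65 q6 -0.066 op 0.014 F [-7.1  1.6  4.1] T [0.32 1.73 0.02]
```

```bash
python3 - <<'E'
from h import *
T=np.load("pics/top0.npy")
n=440; w=.066; g=(np.arange(n)-n/2)*(w/n); X,Y=np.meshgrid(-g,-g,indexing="ij")
q=proj("top",np.stack([.643+X.ravel(),.185+Y.ravel(),np.full(n*n,.1)],1)).reshape(n,n,2).astype(np.float32)
im=np.clip(cv2.remap(T,q[...,0],q[...,1],cv2.INTER_CUBIC).astype(float)*1.5,0,255).astype(np.uint8)
im2=im.copy()
for yaw,col in((12,(0,255,0)),(18,(0,0,255))):
    a=np.radians(yaw); c,s=np.cos(a),np.sin(a)
    P=np.array([[.023,.007],[.023,-.007],[-.023,-.007],[-.023,.007]])@np.array([[c,s],[-s,c]])
    px=np.stack([n/2-P[:,1]/w*n,n/2-P[:,0]/w*n],1).astype(np.int32); cv2.polylines(im2,[px.reshape(-1,1,2)],True,col,1)
cv2.imwrite("pics/bar.png",np.hstack([im[:,:390],im2[:,:400]]))
E
```

```text
(no output)
```

View pics/bar.png

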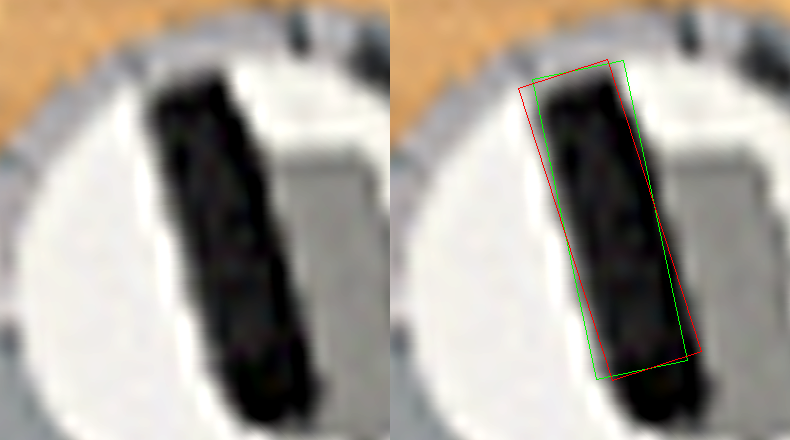

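```bash
python3 -m creep '[[0,0,-0.0006,0,255],[0,0,0,0.09,255],[0,0,0,0.09,255],[0,0,0,0.09,255],[0,0,0,0.09,255],[0,0,0,0.09,255],[0,0,0,0.09,255],[0,0,0,0.09,255],[0,0,0,0.09,255]]';python3 -c "
from h import *
st()"; python3 -m creep '[[0,0,0,0.09,255],[0,0,0,0.09,255],[0,0,0,0.09,255],[0,0,0,0.09,255],[0,0,0,0.09,255],[0,0,0,0.09,255],[0,0,0,0.09,255],[0,0,0,0.09,255],[0,0,0,0,255]]';python3 -c "
from h import *
st()"
```

```text
t: 28.92
tool_pos: [0.6446, 0.1873, 0.0839]
orientation: [2.662, 1.668, 0.0]
force: [-1.8, 1.4, -2.4]
opening: 0.0137
t 28.92 p [0.6446 0.1873 0.0839] z [ 0. -0. -1.] ydir -25.86 q6 0.658 op 0.0137 F [-1.8  1.4 -2.4] T [ 0.15  0.55 -0.01]
t: 29.67
tool_pos: [0.6454, 0.187, 0.0843]
orientation: [3.078, 0.623, 0.003]
force: [0.1, -0.1, -1.9]
opening: 0.0138
t 29.67 p [0.6454 0.187  0.0843] z [ 0.002 -0.    -1.   ] ydir -67.12 q6 1.378 op 0.0138 F [ 0.1 -0.1 -1.9] T [-0.06  0.17 -0.06]
```

```bash
python3 -m creep '[[0,0,0.0006,0.06,255],[0,0,0,0.06,255],[0,0,0,0.05,255],[0,0,0,0,255],[0,0,0,0,255]]';python3 -c "
from h import *
st()"
```

```text
t: 30.08
tool_pos: [0.6452, 0.1873, 0.0839]
orientation: [3.119, 0.372, 0.003]
force: [1.2, -0.3, 0.0]
opening: 0.0139
t 30.08 p [0.6452 0.1873 0.0839] z [ 0.002 -0.    -1.   ] ydir -76.4 q6 1.54 op 0.0139 F [ 1.2 -0.3  0. ] T [-0.07  0.08  0.03]
```

```bash
for i in 1 2 3; do python3 -m creep '[[0,0,0,0.025,255],[0,0,0,0,255]]' >/dev/null;python3 -c "
from h import *
st()"; done
```

```text
t 30.25 p [0.645  0.1873 0.0839] z [ 0.001 -0.    -1.   ] ydir -77.93 q6 1.567 op 0.0141 F [0.5 0.1 1.4] T [-0.14  0.16  0.01]
t 30.42 p [0.6449 0.1873 0.0838] z [ 0.001 -0.    -1.   ] ydir -79.39 q6 1.592 op 0.0141 F [-0.3 -0.9  1.9] T [-0.13  0.27  0.01]
t 30.58 p [0.6449 0.1874 0.0838] z [ 0.001  0.    -1.   ] ydir -80.83 q6 1.617 op 0.0134 F [-0.8 -0.5  2.6] T [-0.17  0.25 -0.  ]
```

```bash
for i in 1 2 3; do python3 -m creep '[[0,0,0,0.025,255],[0,0,0,0,255]]' >/dev/null;python3 -c "
from h import *
st()"; done
```

```text
t 30.75 p [0.6448 0.1874 0.0838] z [ 0.001 -0.    -1.   ] ydir -82.26 q6 1.642 op 0.0137 F [-0.3 -1.8  3.8] T [-0.16  0.31  0.1 ]
t 30.92 p [0.6448 0.1873 0.0839] z [ 0.001 -0.    -1.   ] ydir -83.68 q6 1.667 op 0.0137 F [-1.3 -1.7  4. ] T [-0.34  0.28  0.46]
t 31.08 p [0.6448 0.1873 0.0838] z [ 0.001 -0.    -1.   ] ydir -85.11 q6 1.692 op 0.0144 F [-0.5 -2.5  4.8] T [-0.43  0.24  0.67]
```

```bash
python3 -m creep '[[0,0,0,-0.06,255],[0,0,0,-0.06,255],[0,0,0,0,255],[0,0,0,0,255]]' >/dev/null;python3 -c "
from h import *
st()"; python3 -m creep '[[0,0,0,0,150],[0,0,0,0,120],[0,0,0,0,120],[0,0,0,0,120],[0,0,0,0,120],[0,0,0,0,120],[0,0,-0.02,0,120],[0,0,-0.04,0,120],[0,0,-0.04,0,100],[0,0,-0.02,0,100],[0,0,0,0,100]]';python3 -c "
from h import *
st()"
```

```text
t 31.42 p [0.6448 0.1878 0.0838] z [ 0.001  0.    -1.   ] ydir -78.35 q6 1.574 op 0.0141 F [-0.5 -0.6  4.9] T [0.   0.24 0.09]
t: 32.33
tool_pos: [0.6478, 0.1882, 0.2115]
orientation: [-3.124, -0.319, -0.018]
force: [0.5, 0.7, 1.3]
opening: 0.0563
t 32.33 p [0.6478 0.1882 0.2115] z [ 0.011  0.002 -1.   ] ydir -78.33 q6 1.574 op 0.0563 F [0.5 0.7 1.3] T [-0.02  0.15 -0.03]
```

```bash
python3 -m creep '[[-0.027,-0.0293,0,0,40],[-0.027,-0.0293,0,0,40],[-0.027,-0.0293,0,0,40],[-0.027,-0.0293,0,0,40],[-0.027,-0.0293,0,0,40],[-0.027,-0.0293,0,0,40],[-0.027,-0.0293,0,0,40],[-0.027,-0.0293,0,0,40],[-0.027,-0.0293,0,0,40],[0,0,0,0,40]]';python3 -c "
from h import *
st()
for c in ('top','side'): T=read_camera(c)[:,:,::-1]; np.save('pics/%s4.npy'%c,T); cv2.imwrite('pics/%s4.png'%c,T)"
```

```text
t: 33.17
tool_pos: [0.3475, 0.3998, 0.2026]
orientation: [-3.123, -0.327, 0.004]
force: [0.8, -0.7, 0.5]
opening: 0.0782
t 33.17 p [0.3475 0.3998 0.2026] z [-0.003  0.001 -1.   ] ydir -78.03 q6 2.118 op 0.0782 F [ 0.8 -0.7  0.5] T [-0.03  0.22  0.05]
```

View pics/top4.png

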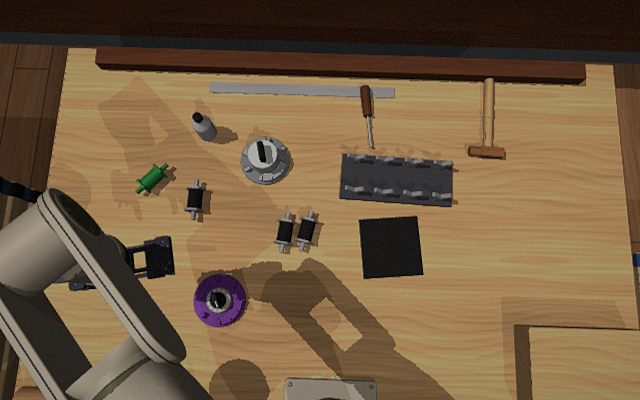

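View pics/side4.png

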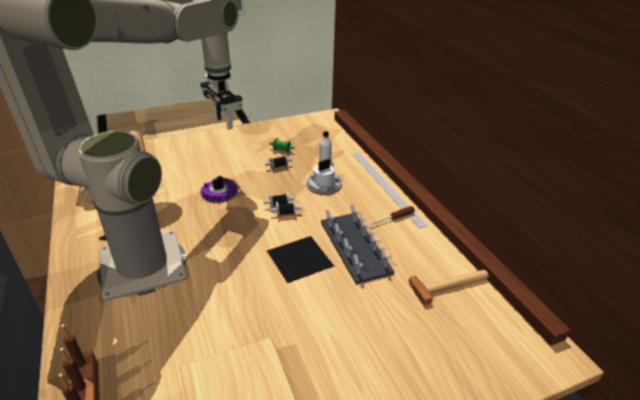

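B was knocked next to C; A is unchanged at (195,200). Measuring all three again.

```bash
cat > m4.py <<'E'
from fit import *
import sys
T=np.load(sys.argv[1])
st()
tx,ty=195,200; roi=(tx-28,ty-30,tx+28,ty+30); w=onz("top",(tx,ty),.022); m=mask("top",T,roi)
print("A",*fit([("top",m,roi)],ROLL,[w[0],w[1],0],.022))
roi=(262,200,330,262); m=mask("top",T,roi)
from scipy.optimize import minimize
def cost(v): 
    r=np.maximum(render("top",ROLL,v[:3],.022,roi),render("top",ROLL,v[3:],.022,roi)); return np.abs(r-m[roi[1]:roi[3],roi[0]:roi[2]]).sum()
b=onz("top",(286,231),.022);c=onz("top",(307,231),.022)
best=None
for d in(-.15,0):
  for e in (-.2,):
    v=np.array([b[0],b[1],d,c[0],c[1],e]); sim=np.vstack([v]+[v+x for x in np.diag([.006,.006,.1]*2)])
    r=minimize(cost,v,method="Nelder-Mead",options=dict(initial_simplex=sim,maxfev=3000,xatol=1e-4,fatol=.05))
    if best is None or r.fun<best.fun: best=r
print("B,C",best.x.round(4),np.degrees(best.x[[2,5]]).round(1),best.fun,m.sum())
cv2.imwrite("pics/bc.png",cv2.resize(T[195:270,255:335],None,fx=7,fy=7,interpolation=cv2.INTER_CUBIC))
E
python3 m4.py pics/top4.npy
```

```text
t 33.27 p [0.3517 0.3972 0.2028] z [-0.    -0.001 -1.   ] ydir -78.13 q6 2.113 op 0.0783 F [ 0.6 -1.1  0.1] T [-0.04  0.11 -0.03]
A [ 0.53026859  0.35413887 -0.00811046] 49.05098039215686
B,C [ 0.4553  0.1232 -0.1307  0.4607  0.0704 -0.2121] [ -7.5 -12.2] 95.81960784313725 920.0
```

View pics/bc.png

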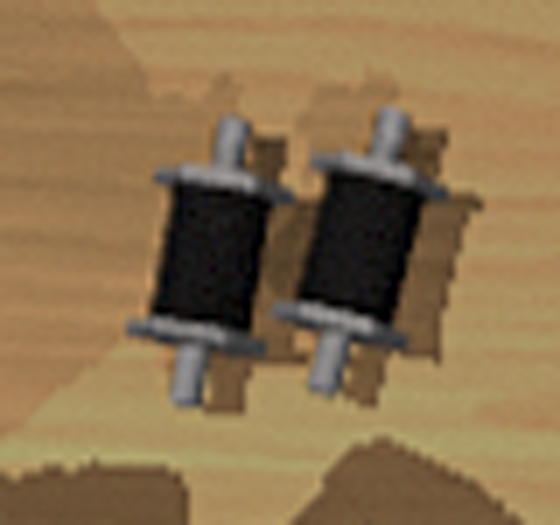

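```bash
python3 -m creep '[[0.0085,0.0399,0,0,130],[0.0085,0.0399,0,0,130],[0.0085,0.0399,0,0,130],[0.0085,0.0399,0,0,130],[0.0085,0.0399,0,0,130],[0.0085,0.0399,0,0,130],[0.0085,0.0399,0,0,130],[0.0085,0.0399,0,0,130],[0.0085,0.0399,0,0,130],[0,0,0,0.105,130],[0,0,0,0.105,130],[0,0,0,0.105,130]]'; python3 -m creep '[[0,0,0,0.105,130],[0,0,0.04,0,130],[0,0,0.04,0,130],[0,0,0,0,130],[0,0,0,0,130]]' ;python3 -c "
from h import *
st();print(rel([.5008,.0617,.018],77.8))"
```

```text
t: 34.27
tool_pos: [0.5012, 0.0573, 0.2028]
orientation: [3.135, -0.19, -0.001]
force: [0.0, -0.0, 0.7]
opening: 0.0459
t: 34.68
tool_pos: [0.4985, 0.059, 0.1211]
orientation: [3.122, -0.341, -0.01]
force: [0.0, -0.7, 0.4]
opening: 0.0458
t 34.68 p [0.4985 0.059  0.1211] z [-0.006 -0.    -1.   ] ydir -102.48 q6 1.805 op 0.0458 F [ 0.  -0.7  0.4] T [ 0.04  0.12 -0.01]
[array([ 0.00227448, -0.00335329,  0.10305833]), np.float64(-0.0049329353692968425)]
```

```bash
python3 -m creep '[[0.002,-0.003,0.03,0,130],[0,0,0.035,0,130],[0,0,0.02,0,130],[0,0,0.012,0,130],[0,0,0.004,0,130],[0,0,0,0,130]]';python3 -c "
from h import *
st();print(rel([.5008,.0617,.018],77.8)); snap('h1.png','side',(230,160,340,250),5)"
```

```text
t: 35.18
tool_pos: [0.5042, 0.0625, 0.0234]
orientation: [3.123, -0.34, 0.001]
force: [0.6, 0.0, 0.1]
opening: 0.0453
t 35.18 p [0.5042 0.0625 0.0234] z [ 0.001 -0.    -1.   ] ydir -102.41 q6 1.81 op 0.0453 F [0.6 0.  0.1] T [-0.02  0.2   0.01]
[array([-0.00317691,  0.00154587,  0.00542521]), np.float64(-0.003648020259523932)]
```

View pics/h1.png

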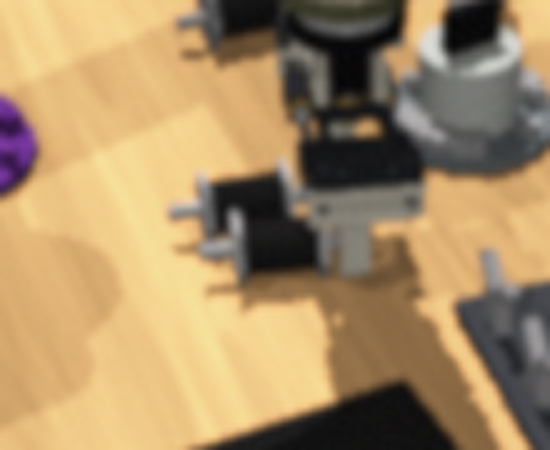

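```bash
python3 -m creep '[[-0.002,0,0.004,0,130],[0,0,0,0,255],[0,0,0,0,255],[0,0,0,0,255],[0,0,0,0,255],[0,0,0,0,255],[0,0,0,0,255],[0,0,0,0,255],[0,0,0,0,255],[0,0,0,0,255]]' 10;python3 -c "
from h import *
st()"
```

```text
t: 36.07
tool_pos: [0.5014, 0.0633, 0.0185]
orientation: [3.123, -0.339, 0.0]
force: [-0.5, 0.3, 2.7]
opening: 0.0117
t 36.07 p [0.5014 0.0633 0.0185] z [ 0. -0. -1.] ydir -102.39 q6 1.811 op 0.0117 F [-0.5  0.3  2.7] T [-0.08  0.27  0.04]
```

```bash
python3 -m creep '[[0,0.006,0,0,255],[0,0.008,0,0,255],[0,0.008,0,0,255],[0,0.008,0,0,255],[0,0.008,0,0,255],[0,0.006,0,0,255],[0,0,0,0,255],[0,0,0,0,130],[0,0,0,0,130],[0,0,0,0,130],[0,0,0,0,130],[0,0,0,0,130]]';python3 -m creep '[[0,0,0,0,130],[0,0,-0.03,0,100],[0,0,-0.04,0,60],[0,0,-0.04,0,60],[0.02,0.03,-0.01,0,60],[0.02,0.03,0,0,60],[0.02,0.03,0,0,60],[0.02,0.03,0,0,60],[0.02,0.03,0,0,60],[0,0,0,0,60]]'; python3 -c "
from h import *
st()
T=read_camera('top')[:,:,::-1]; np.save('pics/top5.npy',T); cv2.imwrite('pics/top5.png',T)"
```

```text
t: 37.07
tool_pos: [0.4917, 0.0206, 0.0181]
orientation: [3.123, -0.338, -0.001]
force: [-0.3, 0.2, -0.4]
opening: 0.0404
t: 37.9
tool_pos: [0.5587, -0.1532, 0.1383]
orientation: [3.12, -0.344, 0.002]
force: [0.9, 0.2, -0.2]
opening: 0.071
t 37.9 p [ 0.5587 -0.1532  0.1383] z [ 0.001 -0.002 -1.   ] ydir -102.59 q6 1.436 op 0.071 F [ 0.9  0.2 -0.2] T [-0.01  0.12 -0.02]
```

View pics/top5.png

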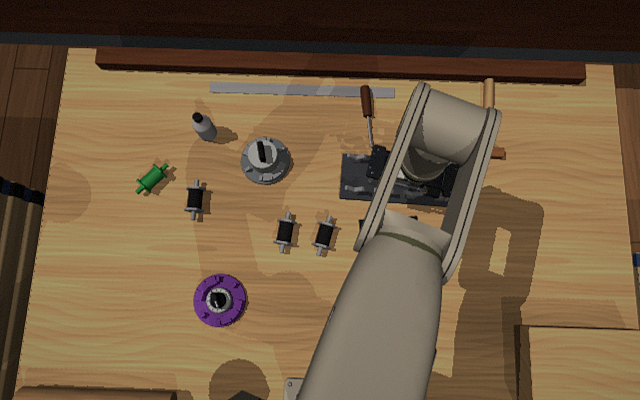

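Left of the arm is clear, so there are exactly three rollers. C has moved to (325,236), clear of B at (286,232).

```bash
python3 - <<'E'
from fit import *
T=np.load("pics/top5.npy"); st()
for n,(tx,ty),h in(("A",(195,200),0),("B",(286,232),0),("C",(325,236),0)):
    wd=20 if n!="A" else 28; roi=(tx-wd,ty-30,tx+wd,ty+30); w=onz("top",(tx,ty),.022); m=mask("top",T,roi)
    x,f=fit([("top",m,roi)],ROLL,[w[0],w[1],-.1],.022); print(n,x[:2].round(4),np.degrees(x[2]).round(1),f,rel([*x[:2],.03],np.degrees(x[2])+90))
# rack from initial picture; exclude awl with seperate approach: plate dark mask only lower/side edges + V positions
T0=np.load("pics/top0.npy")
K=cv2.resize(T0[145:212,335:460],None,fx=6,fy=6,interpolation=cv2.INTER_CUBIC); K=np.clip(K*1.6,0,255).astype(np.uint8)
c,s=np.cos(np.radians(-2.57)),np.sin(np.radians(-2.57))
for y in(-.108,-.036,.036,.108):
  for sx in(-1,1):
    for dy in(-.0185,0,.0185):
      for dx in (-.005,.005):
        lx,ly=sx*.042+dx,y+dy; z=.06 if dy else .05-.0085
        p=(proj("top",[.6032+c*lx-s*ly,-.1555+s*lx+c*ly,z])[0]-[335,145]+.5)*6-.5
        cv2.circle(K,tuple(int(v) for v in p),2,(0,0,255),-1)
cv2.imwrite("pics/rk.png",K)
E
```

```text
t 37.95 p [ 0.5579 -0.1506  0.138 ] z [-0.    -0.001 -1.   ] ydir -102.58 q6 1.439 op 0.0708 F [-0.6  0.4 -0.4] T [ 0.01  0.21 -0.02]
A [0.5302 0.3542] -0.5 48.05490196078432 [array([-0.13687808, -0.48664501,  0.10773717]), np.float64(-0.2102842459445764)]
B [0.4552 0.1231] -7.5 49.10980392156863 [array([-0.15978962, -0.24477231,  0.10787841]), np.float64(-0.08880745927256228)]
C [0.4504 0.0257] -13.9 50.03137254901961 [array([-0.14325912, -0.14865467,  0.10793478]), np.float64(0.022945015065263252)]
```

View pics/rk.png

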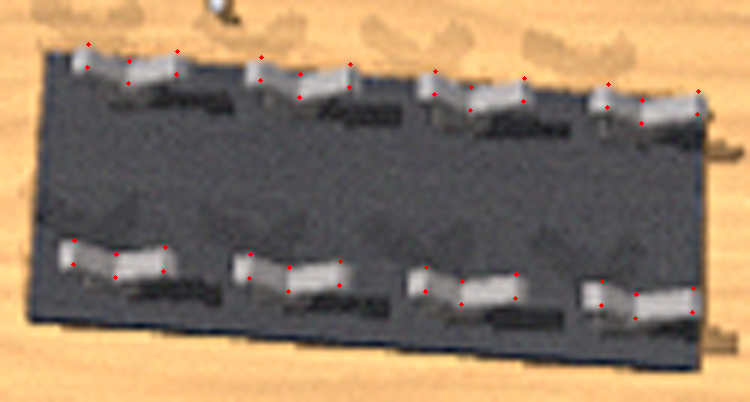

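```bash
python3 -m creep '[[-0.0287,-0.0297,0,0,60],[-0.0287,-0.0297,0,0,60],[-0.0287,-0.0297,0,0,60],[-0.0287,-0.0297,0,0,60],[-0.0285,-0.0297,0,0.023,60],[0,0,0.03,0,60],[0,0,0.03,0,60],[0,0,0,0,60],[0,0,0,0,60]]'; python3 -c "
from h import *
st();print(rel([.4504,.0257,.018],76.1)); snap('i1.png','side',(230,140,340,250),5)"
```

```text
t: 38.7
tool_pos: [0.4471, 0.029, 0.0771]
orientation: [3.119, -0.373, -0.007]
force: [0.5, 0.7, 0.2]
opening: 0.0713
t 38.7 p [0.4471 0.029  0.0771] z [-0.004  0.    -1.   ] ydir -103.64 q6 1.759 op 0.0713 F [0.5 0.7 0.2] T [ 0.02  0.2  -0.08]
[array([0.00418187, 0.00237013, 0.05913058]), np.float64(0.004577735229734259)]
```

View pics/i1.png

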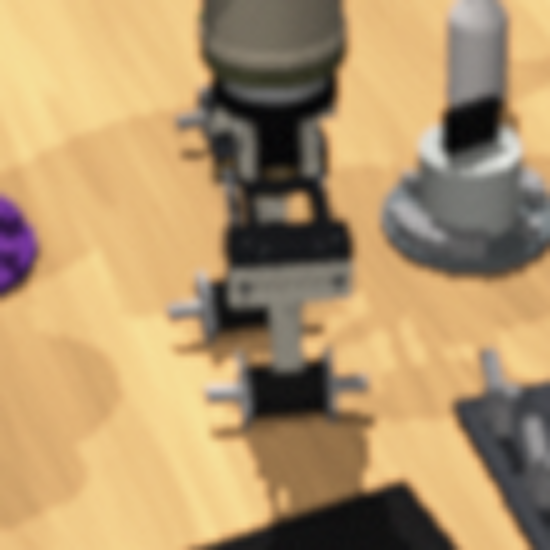

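```bash
python3 -m creep '[[0.0025,0.0024,0.015,0,60],[0,0,0.02,0,60],[0,0,0.016,0,60],[0,0,0.004,0,60],[0,0,0,0,60],[0,0,0,0,60]]'; python3 -c "
from h import *
st();print(rel([.4504,.0257,.018],76.1))"
```

```text
t: 39.25
tool_pos: [0.4523, 0.025, 0.0249]
orientation: [-3.119, 0.376, -0.002]
force: [0.6, 0.0, -0.1]
opening: 0.0712
t 39.25 p [0.4523 0.025  0.0249] z [ 0.002 -0.    -1.   ] ydir -103.73 q6 1.752 op 0.0712 F [ 0.6  0.  -0.1] T [-0.06  0.14 -0.05]
[array([-0.00200152, -0.00024059,  0.00686444]), np.float64(0.002926253656565514)]
```

```bash
python3 -m creep '[[-0.001,0,0.005,0,60],[0,0,0,0,60],[0,0,0,0,255],[0,0,0,0,255],[0,0,0,0,255],[0,0,0,0,255],[0,0,0,0,255],[0,0,0,0,255],[0,0,0,0,255],[0,0,0,0,255],[0,0,0,0,255],[0,0,0,0,255]]' 25; python3 -c "
from h import *
st()"
```

```text
t: 40.25
tool_pos: [0.4503, 0.0255, 0.0184]
orientation: [-3.119, 0.375, -0.0]
force: [0.2, 0.8, 1.2]
opening: 0.0356
t 40.25 p [0.4503 0.0255 0.0184] z [ 0.  0. -1.] ydir -103.71 q6 1.753 op 0.0356 F [0.2 0.8 1.2] T [ 0.26  0.14 -0.01]
```

```bash
python3 -m creep '[[0,0,-0.015,0,255],[0,0,-0.03,0,255],[0,0,-0.04,0,255],[0,0,-0.03,0,255],[0,0,0,-0.097,255],[0,0,0,-0.097,255],[0.032,0.0128,0,0,255],[0.032,0.0128,0,0,255],[0.032,0.0128,0,0,255],[0.032,0.0128,0,0,255],[0.032,0.0128,0,0,255],[0,0,0,0,255]]'; python3 -m creep '[[0,0,0,0,255],[0,0,0,0,255]]';python3 -c "
from h import *
st();print(rel([.608,-.0458,.0464],87.4)); snap('i2.png','side',(260,100,420,260),4)"
```

```text
t: 41.25
tool_pos: [0.6102, -0.0485, 0.1306]
orientation: [3.14, -0.074, -0.002]
force: [0.2, 0.4, -2.0]
opening: 0.0354
t: 41.42
tool_pos: [0.6061, -0.0456, 0.1321]
orientation: [-3.14, 0.071, 0.004]
force: [-0.2, 0.8, -2.0]
opening: 0.0355
t 41.42 p [ 0.6061 -0.0456  0.1321] z [-0.002  0.    -1.   ] ydir -92.6 q6 1.457 op 0.0355 F [-0.2  0.8 -2. ] T [-0.02  0.18 -0.01]
[array([0.00207647, 0.0001476 , 0.08574315]), np.float64(-3.813463155744046e-05)]
```

View pics/i2.png

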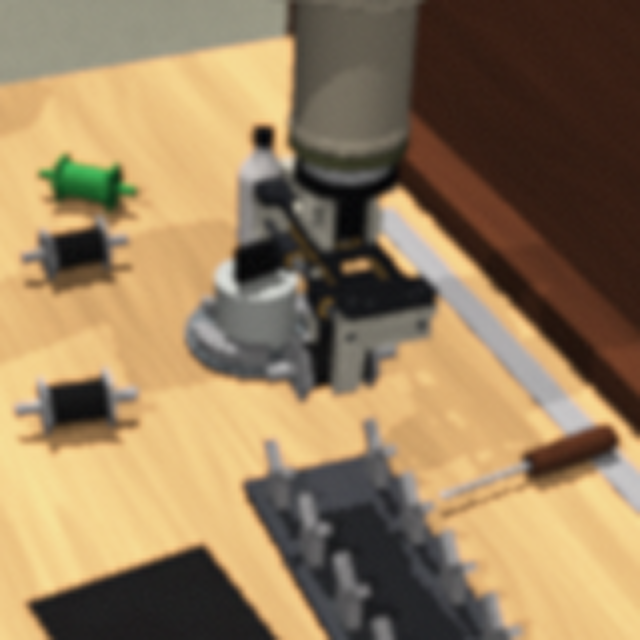

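```bash
python3 -m creep '[[0.001,0,0.02,0,255],[0,0,0.03,0,255],[0,0,0.018,0,255],[0,0,0,0,255],[0,0,0,0,255],[0,0,0,0,255]]';python3 -c "
from h import *
st();print(rel([.608,-.0458,.0464],87.4)); snap('i3.png','side',(300,150,400,250),6)"
```

```text
t: 41.97
tool_pos: [0.6087, -0.0455, 0.0674]
orientation: [3.14, -0.07, 0.004]
force: [0.7, -0.5, -1.5]
opening: 0.0352
t 41.97 p [ 0.6087 -0.0455  0.0674] z [ 0.002 -0.    -1.   ] ydir -92.56 q6 1.457 op 0.0352 F [ 0.7 -0.5 -1.5] T [0.01 0.15 0.01]
[array([-0.00074689,  0.00029935,  0.02094853]), np.float64(0.0006621992723130354)]
```

View pics/i3.png

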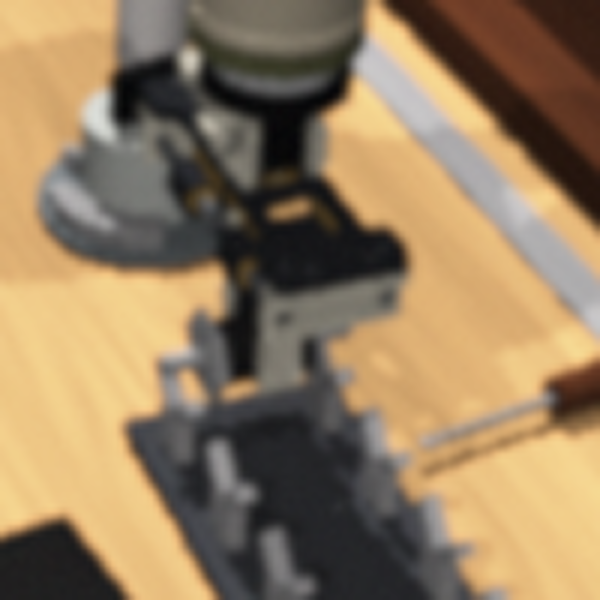

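Aligned over rest 3. Lowering with force checks.

```bash
python3 -m creep '[[0,0,0.006,0,255],[0,0,0.006,0,255],[0,0,0.004,0,255],[0,0,0,0,255],[0,0,0,0,255]]';python3 -c "
from h import *
st()"; python3 -m creep '[[0,0,0.0015,0,255],[0,0,0,0,255],[0,0,0,0,255]]';python3 -c "
from h import *
st()"
```

```text
t: 42.43
tool_pos: [0.6076, -0.0457, 0.0487]
orientation: [-3.141, 0.071, 0.002]
force: [-0.1, 0.3, -1.6]
opening: 0.0354
t 42.43 p [ 0.6076 -0.0457  0.0487] z [-0.001  0.    -1.   ] ydir -92.59 q6 1.457 op 0.0354 F [-0.1  0.3 -1.6] T [-0.02  0.14 -0.  ]
t: 42.68
tool_pos: [0.6082, -0.0458, 0.0479]
orientation: [-3.141, 0.071, -0.0]
force: [0.2, -0.4, -2.0]
opening: 0.035
t 42.68 p [ 0.6082 -0.0458  0.0479] z [ 0.  0. -1.] ydir -92.59 q6 1.457 op 0.035 F [ 0.2 -0.4 -2. ] T [-0.01  0.16  0.  ]
```

```bash
python3 -m creep '[[0,0,0.0015,0,255],[0,0,0,0,255],[0,0,0,0,255]]';python3 -c "
from h import *
st()"; python3 -m creep '[[0,0,0.001,0,255],[0,0,0,0,255],[0,0,0,0,255]]';python3 -c "
from h import *
st()"
```

```text
t: 42.93
tool_pos: [0.6085, -0.0459, 0.0467]
orientation: [3.141, -0.071, 0.001]
force: [0.6, -0.7, 0.3]
opening: 0.0356
t 42.93 p [ 0.6085 -0.0459  0.0467] z [ 0.001 -0.    -1.   ] ydir -92.59 q6 1.457 op 0.0356 F [ 0.6 -0.7  0.3] T [-0.13  0.06 -0.04]
t: 43.18
tool_pos: [0.6086, -0.0461, 0.0463]
orientation: [3.14, -0.071, 0.002]
force: [-2.1, -0.8, 4.9]
opening: 0.0355
t 43.18 p [ 0.6086 -0.0461  0.0463] z [ 0.001 -0.001 -1.   ] ydir -92.59 q6 1.457 op 0.0355 F [-2.1 -0.8  4.9] T [-0.22  0.55  0.04]
```

```bash
python3 -m creep '[[0,0,0,0,180],[0,0,0,0,120],[0,0,0,0,95],[0,0,0,0,95],[0,0,0,0,95],[0,0,0,0,95],[0,0,-0.02,0,95],[0,0,-0.035,0,95],[0,0,-0.035,0,60],[0,0,0,0,60]]';python3 -c "
from h import *
st();print(rel([.4552,.1231,.09],82.5));snap('i4.png','side',(300,150,400,250),6)"
```

```text
t: 44.02
tool_pos: [0.6126, -0.0463, 0.1439]
orientation: [3.139, -0.071, 0.018]
force: [2.0, -0.6, 1.2]
opening: 0.0671
t 44.02 p [ 0.6126 -0.0463  0.1439] z [ 0.012 -0.002 -1.   ] ydir -92.58 q6 1.457 op 0.0671 F [ 2.  -0.6  1.2] T [-0.01  0.16 -0.02]
[array([-0.16545956, -0.16224972,  0.05175895]), np.float64(0.08581775375668821)]
```

View pics/i4.png

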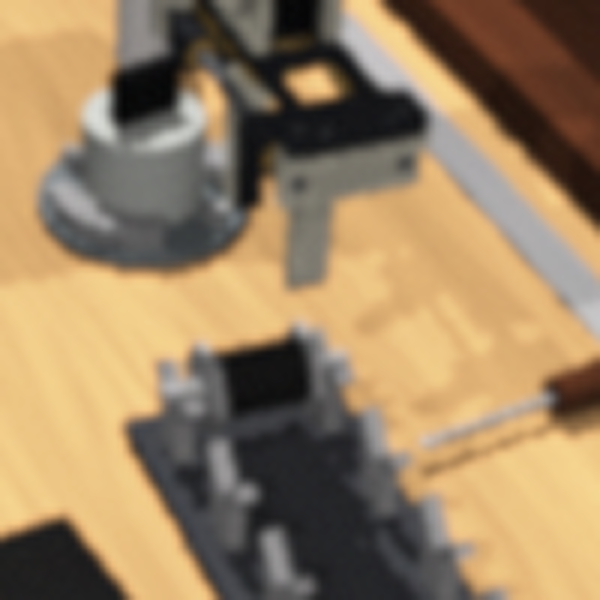

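```bash
python3 -m creep '[[-0.0276,-0.027,0,0,60],[-0.0276,-0.027,0,0,60],[-0.0276,-0.027,0,0,60],[-0.0276,-0.027,0,0,60],[-0.0276,-0.027,0,0,60],[-0.0265,-0.027,0,0.085,60],[0,0,0.03,0,60],[0,0,0.03,0,60],[0,0,0,0,60],[0,0,0,0,60],[0,0,0,0,60]]'; python3 -c "
from h import *
st();print(rel([.4552,.1231,.018],82.5)); snap('j1.png','side',(230,140,340,250),5)"
```

```text
t: 44.98
tool_pos: [0.4514, 0.1233, 0.076]
orientation: [3.135, -0.205, -0.0]
force: [0.2, -0.5, 0.0]
opening: 0.0708
t 44.98 p [0.4514 0.1233 0.076 ] z [-0. -0. -1.] ydir -97.48 q6 1.858 op 0.0708 F [ 0.2 -0.5  0. ] T [ 0.01  0.1  -0.01]
[array([ 0.0037873 , -0.00027173,  0.05802542]), np.float64(0.00031957487891887126)]
```

View pics/j1.png

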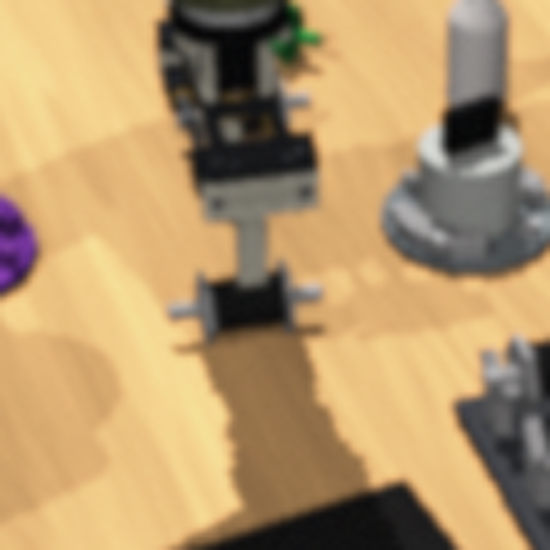

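```bash
python3 -m creep '[[0.0035,0,0.02,0,60],[0,0,0.02,0,60],[0,0,0.013,0,60],[0,0,0.005,0,60],[0,0,0,0,60],[0,0,0,0,60],[0,0,0,0,60]]'; python3 -c "
from h import *
st();print(rel([.4552,.1231,.018],82.5))"; python3 -m creep '[[0,0,0,0,255],[0,0,0,0,255],[0,0,0,0,255],[0,0,0,0,255],[0,0,0,0,255],[0,0,0,0,255],[0,0,0,0,255],[0,0,0,0,255],[0,0,0,0,255],[0,0,0,0,255]]' 25; python3 -c "
from h import *
st()"
```

```text
t: 45.62
tool_pos: [0.456, 0.1232, 0.019]
orientation: [-3.134, 0.205, -0.004]
force: [0.2, -1.3, 0.4]
opening: 0.0711
t 45.62 p [0.456  0.1232 0.019 ] z [ 0.002  0.    -1.   ] ydir -97.48 q6 1.856 op 0.0711 F [ 0.2 -1.3  0.4] T [0.06 0.16 0.01]
[array([-0.00078328,  0.00015653,  0.00095546]), np.float64(0.0004058176865333607)]
t: 46.45
tool_pos: [0.4546, 0.1232, 0.0174]
orientation: [-3.135, 0.204, -0.0]
force: [-0.3, 0.4, 2.9]
opening: 0.0353
t 46.45 p [0.4546 0.1232 0.0174] z [ 0.  0. -1.] ydir -97.46 q6 1.856 op 0.0353 F [-0.3  0.4  2.9] T [ 0.24  0.25 -0.02]
```

```bash
python3 -m creep '[[0,0,-0.015,0,255],[0,0,-0.03,0,255],[0,0,-0.04,0,255],[0,0,-0.03,-0.085,255],[0.0179,0.034,0,0,255],[0.0179,0.034,0,0,255],[0.0179,0.034,0,0,255],[0.0179,0.034,0,0,255],[0.0179,0.034,0,0,255],[0.0179,0.034,0,0,255],[0.0179,0.034,0,0,255],[0.0179,0.034,0,0,255]]'; python3 -m creep '[[0.0179,0.034,0,0,255],[0,0,0,0,255],[0,0,0,0,255],[0,0,0,0,255]]';python3 -c "
from h import *
st();print(rel([.6016,-.1897,.0454],87.4)); snap('k2.png','side',(280,100,440,260),4)"
```

```text
t: 47.45
tool_pos: [0.5853, -0.1571, 0.1315]
orientation: [-3.141, 0.071, 0.002]
force: [0.2, 0.4, -2.2]
opening: 0.0355
t: 47.78
tool_pos: [0.6009, -0.1898, 0.1312]
orientation: [-3.14, 0.072, 0.003]
force: [-0.6, -0.1, -2.1]
opening: 0.0351
t 47.78 p [ 0.6009 -0.1898  0.1312] z [-0.002  0.001 -1.   ] ydir -92.64 q6 1.229 op 0.0351 F [-0.6 -0.1 -2.1] T [-0.01  0.17  0.03]
[array([ 8.76511201e-04, -6.13220478e-06,  8.57817927e-02]), np.float64(-0.0006143304493821944)]
```

View pics/k2.png

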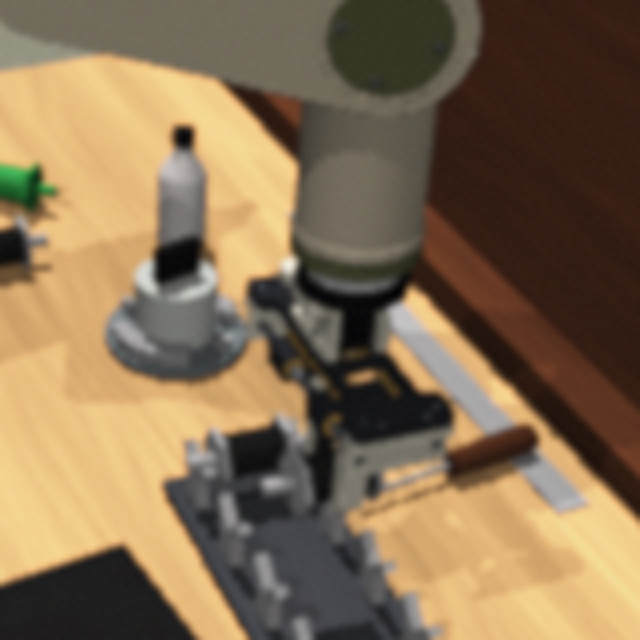

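```bash
python3 -m creep '[[0.0005,0,0.02,0,255],[0,0,0.03,0,255],[0,0,0.022,0,255],[0,0,0.005,0,255],[0,0,0,0,255],[0,0,0,0,255],[0,0,0,0,255]]';python3 -c "
from h import *
st()";  python3 -m creep '[[0,0,0.003,0,255],[0,0,0,0,255],[0,0,0,0,255]]';python3 -c "
from h import *
st()"
```

```text
t: 48.42
tool_pos: [0.6036, -0.19, 0.0577]
orientation: [3.14, -0.07, 0.005]
force: [0.4, -0.4, -1.3]
opening: 0.0354
t 48.42 p [ 0.6036 -0.19    0.0577] z [ 0.003 -0.001 -1.   ] ydir -92.55 q6 1.229 op 0.0354 F [ 0.4 -0.4 -1.3] T [ 0.    0.1  -0.01]
t: 48.67
tool_pos: [0.6026, -0.1902, 0.0532]
orientation: [3.14, -0.071, 0.002]
force: [0.3, 0.6, -2.1]
opening: 0.0358
t 48.67 p [ 0.6026 -0.1902  0.0532] z [ 0.001 -0.    -1.   ] ydir -92.59 q6 1.229 op 0.0358 F [ 0.3  0.6 -2.1] T [ 0.06  0.12 -0.06]
```

```bash
python3 -m creep '[[0,0,0.003,0,255],[0,0,0.002,0,255],[0,0,0,0,255],[0,0,0,0,255]]';python3 -c "
from h import *
st()"; for i in 1 2 3; do python3 -m creep '[[0,0,0.001,0,255],[0,0,0,0,255],[0,0,0,0,255]]'>/dev/null;python3 -c "
from h import *
st()"; done
```

```text
t: 49.0
tool_pos: [0.6019, -0.1898, 0.0469]
orientation: [-3.14, 0.071, 0.001]
force: [-0.4, 0.1, -2.4]
opening: 0.0354
t 49.0 p [ 0.6019 -0.1898  0.0469] z [-0.001  0.    -1.   ] ydir -92.59 q6 1.229 op 0.0354 F [-0.4  0.1 -2.4] T [-0.02  0.17  0.03]
t 49.25 p [ 0.6021 -0.1899  0.0463] z [-0.  0. -1.] ydir -92.59 q6 1.229 op 0.0354 F [-0.7 -0.3 -1.9] T [0.02 0.21 0.02]
t 49.5 p [ 0.6024 -0.19    0.0455] z [ 0. -0. -1.] ydir -92.59 q6 1.229 op 0.0354 F [ 0.1 -0.4 -1.8] T [-0.07  0.1  -0.02]
t 49.75 p [ 0.6024 -0.1901  0.0453] z [ 0. -0. -1.] ydir -92.59 q6 1.229 op 0.0353 F [-2.9  0.5  6.1] T [0.15 0.63 0.  ]
```

Seated at the expected height. Releasing and going for A, with a look at all rollers in case one was knocked.

```bash
python3 -m creep '[[0,0,0,0,180],[0,0,0,0,120],[0,0,0,0,95],[0,0,0,0,95],[0,0,0,0,95],[0,0,0,0,95],[0,0,-0.02,0,95],[0,0,-0.035,0,95],[0,0,-0.035,0,60],[0,0,-0.02,0,60],[0,0,0,0,60]]';python3 -c "
from fit import *
st();print(rel([.5302,.3542,.09],89.5));snap('k4.png','side',(300,150,400,250),6)
T=read_camera('top')[:,:,::-1]; np.save('pics/top6.npy',T)
tx,ty=195,200; roi=(tx-28,ty-30,tx+28,ty+30); w=onz('top',(tx,ty),.022); m=mask('top',T,roi)
print('A',*fit([('top',m,roi)],ROLL,[w[0],w[1],0],.022))"
```

```text
t: 50.67
tool_pos: [0.6055, -0.1913, 0.1614]
orientation: [3.137, -0.071, 0.015]
force: [0.8, 0.6, 0.7]
opening: 0.0702
t 50.67 p [ 0.6055 -0.1913  0.1614] z [ 0.009 -0.004 -1.   ] ydir -92.59 q6 1.229 op 0.0702 F [0.8 0.6 0.7] T [0.04 0.16 0.04]
[array([-0.10056544, -0.54176933,  0.0685609 ]), np.float64(-0.03645975384483524)]
A [ 0.53024522  0.35419279 -0.00889975] 47.05098039215686
```

View pics/k4.png

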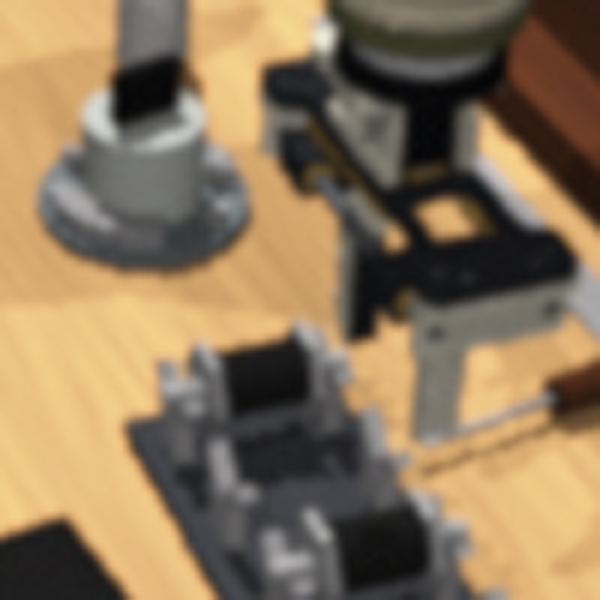

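```bash
python3 -m creep '[[-0.0072,-0.0387,0,0,60],[-0.0072,-0.0387,0,0,60],[-0.0072,-0.0387,0,0,60],[-0.0072,-0.0387,0,0,60],[-0.0072,-0.0387,0,0,60],[-0.0072,-0.0387,0,0,60],[-0.0072,-0.0387,0,0,60],[-0.0072,-0.0387,0,0,60],[-0.0072,-0.0387,0,0,60],[-0.0072,-0.0387,0,0,60],[-0.0072,-0.0387,0,0,60],[-0.0072,-0.0387,0,0,60]]'; python3 -m creep '[[-0.0072,-0.0387,0,0,60],[-0.0072,-0.0387,0,0,60],[0,0,0.03,-0.036,60],[0,0,0.03,0,60],[0,0,0.02,0,60],[0,0,0,0,60],[0,0,0,0,60],[0,0,0,0,60]]'; python3 -c "
from h import *
st();print(rel([.5302,.3542,.018],89.5)); snap('l1.png','side',(230,100,340,210),5)"
```

```text
t: 51.77
tool_pos: [0.535, 0.2793, 0.1519]
orientation: [3.139, -0.071, -0.005]
force: [1.5, -0.0, -0.4]
opening: 0.071
t: 52.43
tool_pos: [0.5262, 0.3558, 0.0747]
orientation: [3.142, -0.015, -0.0]
force: [-0.4, 0.2, 0.3]
opening: 0.0715
t 52.43 p [0.5262 0.3558 0.0747] z [-0. -0. -1.] ydir -90.55 q6 2.094 op 0.0715 F [-0.4  0.2  0.3] T [ 0.04  0.11 -0.02]
[array([0.00403893, 0.00154684, 0.05673536]), np.float64(-0.0008012389754021854)]
```

View pics/l1.png

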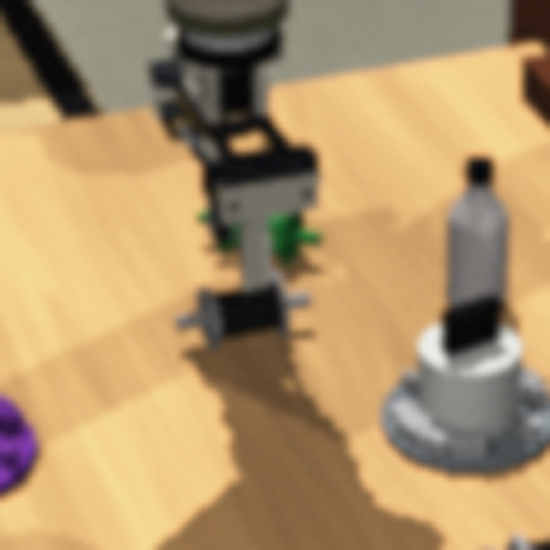

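```bash
python3 -m creep '[[0.0038,0.0015,0.02,0,60],[0,0,0.02,0,60],[0,0,0.012,0,60],[0,0,0.005,0,60],[0,0,0,0,60],[0,0,0,0,60],[0,0,0,0,60]]'; python3 -c "
from h import *
st();print(rel([.5302,.3542,.018],89.5))"; python3 -m creep '[[0,0,0,0,255],[0,0,0,0,255],[0,0,0,0,255],[0,0,0,0,255],[0,0,0,0,255],[0,0,0,0,255],[0,0,0,0,255],[0,0,0,0,255],[0,0,0,0,255],[0,0,0,0,255]]' 25; python3 -c "
from h import *
st()"
```

```text
t: 53.07
tool_pos: [0.5307, 0.3549, 0.019]
orientation: [-3.14, 0.014, -0.003]
force: [-0.0, -0.5, 0.2]
opening: 0.071
t 53.07 p [0.5307 0.3549 0.019 ] z [ 0.002  0.001 -1.   ] ydir -90.53 q6 2.089 op 0.071 F [-0.  -0.5  0.2] T [0.04 0.13 0.  ]
[array([-0.00050791,  0.00071431,  0.00096284]), np.float64(-0.000463593840966503)]
t: 53.9
tool_pos: [0.5298, 0.3544, 0.0174]
orientation: [-3.141, 0.014, -0.0]
force: [-0.2, 1.8, 1.5]
opening: 0.0356
t 53.9 p [0.5298 0.3544 0.0174] z [ 0.  0. -1.] ydir -90.53 q6 2.089 op 0.0356 F [-0.2  1.8  1.5] T [0.15 0.19 0.05]
```

```bash
python3 -m creep '[[0,0,-0.015,0,255],[0,0,-0.03,0,255],[0,0,-0.04,0,255],[0,0,-0.04,0,255],[0,0,-0.015,0.036,255],[0.006,0.0383,0,0,255],[0.006,0.0383,0,0,255],[0.006,0.0383,0,0,255],[0.006,0.0383,0,0,255],[0.006,0.0383,0,0,255],[0.006,0.0383,0,0,255],[0.006,0.0383,0,0,255]]'; python3 -c "
from h import *
st()"; python3 -m creep '[[0.006,0.0383,0,0,255],[0.006,0.0383,0,0,255],[0.006,0.0383,0,0,255],[0.006,0.0383,0,0,255],[0.006,0.0383,0,0,255],[0.006,0.0383,0,0,255],[0.006,0.0383,0,0,255],[0.006,0.0383,0,0,255],[0.006,0.0383,0,0,255],[0,0,0,0,255],[0,0,0,0,255]]';python3 -c "
from h import *
st();print(rel([.5984,-.2616,.0454],87.4)); snap('n2.png','side',(280,100,440,260),4)"
```

```text
t: 54.9
tool_pos: [0.5593, 0.0827, 0.1583]
orientation: [3.141, -0.071, 0.001]
force: [-0.4, 0.2, -1.7]
opening: 0.0354
t 54.9 p [0.5593 0.0827 0.1583] z [ 0. -0. -1.] ydir -92.58 q6 1.672 op 0.0354 F [-0.4  0.2 -1.7] T [-0.01  0.15  0.04]
t: 55.82
tool_pos: [0.5973, -0.2646, 0.1577]
orientation: [3.141, -0.077, -0.001]
force: [-0.3, 0.5, -3.0]
opening: 0.0354
t 55.82 p [ 0.5973 -0.2646  0.1577] z [-0. -0. -1.] ydir -92.8 q6 1.124 op 0.0354 F [-0.3  0.5 -3. ] T [ 0.05  0.13 -0.02]
[array([ 0.00102686, -0.00307182,  0.11225299]), np.float64(-0.0034309024739611615)]
```

View pics/n2.png

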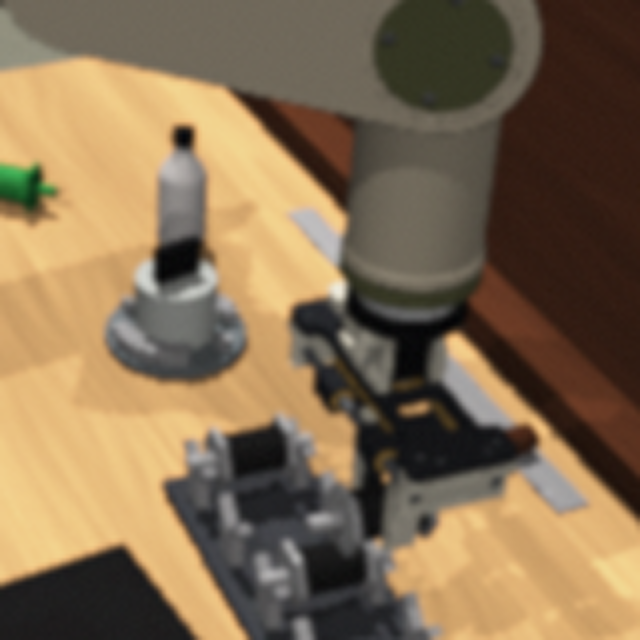

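```bash
python3 -m creep '[[0.001,-0.002,0.02,-0.003,255],[0,0,0.03,0,255],[0,0,0.03,0,255],[0,0,0.015,0,255],[0,0,0,0,255],[0,0,0,0,255],[0,0,0,0,255]]';python3 -c "
from h import *
st();print(rel([.5984,-.2616,.0454],87.4));snap('n3.png','side',(320,180,420,280),6)"
```

```text
t: 56.45
tool_pos: [0.6003, -0.2602, 0.0646]
orientation: [3.14, -0.065, 0.004]
force: [0.2, -0.6, -1.6]
opening: 0.0357
t 56.45 p [ 0.6003 -0.2602  0.0646] z [ 0.002 -0.001 -1.   ] ydir -92.38 q6 1.125 op 0.0357 F [ 0.2 -0.6 -1.6] T [-0.02  0.16 -0.04]
[array([-0.00193006,  0.00142475,  0.01923327]), np.float64(0.00389191975055736)]
```

View pics/n3.png

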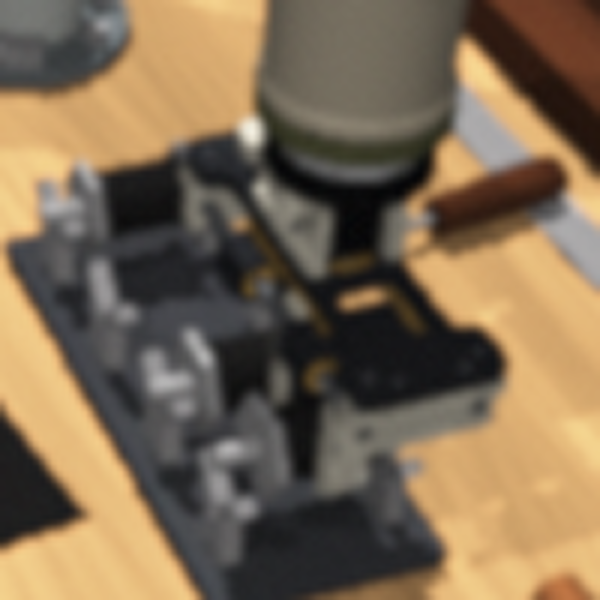

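```bash
python3 -m creep '[[-0.0005,0.0014,0.006,0.004,255],[0,0,0.006,0,255],[0,0,0.003,0,255],[0,0,0,0,255],[0,0,0,0,255]]';python3 -c "
from h import *
st()"; for i in 1 2 3; do python3 -m creep '[[0,0,0.001,0,255],[0,0,0,0,255],[0,0,0,0,255]]'>/dev/null;python3 -c "
from h import *
st()"; done
```

```text
t: 56.92
tool_pos: [0.5981, -0.2615, 0.0468]
orientation: [-3.14, 0.073, 0.001]
force: [-0.0, -0.3, -1.9]
opening: 0.0357
t 56.92 p [ 0.5981 -0.2615  0.0468] z [-0.001  0.    -1.   ] ydir -92.66 q6 1.126 op 0.0357 F [-0.  -0.3 -1.9] T [ 0.05  0.17 -0.02]
t 57.17 p [ 0.5986 -0.2617  0.0465] z [ 0. -0. -1.] ydir -92.65 q6 1.126 op 0.0355 F [-0.3 -1.2 -1.6] T [-0.    0.2  -0.02]
t 57.42 p [ 0.5987 -0.2618  0.0456] z [ 0.001 -0.    -1.   ] ydir -92.65 q6 1.126 op 0.0355 F [-0.1 -1.4 -0.2] T [-0.06  0.11  0.04]
t 57.67 p [ 0.5988 -0.2619  0.0453] z [ 0.001 -0.001 -1.   ] ydir -92.64 q6 1.126 op 0.0352 F [-1.6  0.8  5.1] T [0.03 0.51 0.04]
```

```bash
python3 -m creep '[[0,0,0,0,180],[0,0,0,0,120],[0,0,0,0,120],[0,0,0,0,120],[0,0,0,0,120],[0,0,0,0,120],[0,0,-0.02,0,120],[0,0,-0.04,0,120],[0,0,-0.04,0,60],[0,0,-0.04,0,60],[0,0,-0.02,0,60],[0,0,0,0,60]]'; python3 -m creep '[[-0.0123,-0.0371,0,0,60],[-0.0123,-0.0371,0,0,60],[-0.0123,-0.0371,0,0,60],[-0.0123,-0.0371,0,0,60],[-0.0123,-0.0371,0,0,60],[-0.0123,-0.0371,0,0,60],[-0.0123,-0.0371,0,0,60],[-0.0123,-0.0371,0,0,60],[-0.0123,-0.0371,0,0,60],[-0.0123,-0.0371,0,0,60],[-0.0123,-0.0371,0,0,60],[-0.0123,-0.0371,0,0,60]]'; python3 -m creep '[[-0.0123,-0.0371,0,0,60],[-0.0123,-0.0371,0,0,60],[-0.0123,-0.0371,0,0,60],[-0.0123,-0.0371,0,0,60],[-0.0123,-0.0371,0,0,60],[0,0,0,0,60]]'; python3 -c "
from h import *
st()
for c in ('top','side'): T=read_camera(c)[:,:,::-1]; np.save('pics/%s7.npy'%c,T); cv2.imwrite('pics/%s7.png'%c,T)
T=np.load('pics/top7.npy'); cv2.imwrite('pics/t7c.png',np.clip(1.5*cv2.resize(T[120:215,235:470],None,fx=3.4,fy=3.4,interpolation=cv2.INTER_CUBIC).astype(float),0,255))
S=np.load('pics/side7.npy'); cv2.imwrite('pics/s7c.png',cv2.resize(S[150:290,295:405],None,fx=4.2,fy=4.2,interpolation=cv2.INTER_CUBIC))"
```

```text
t: 58.67
tool_pos: [0.6016, -0.2632, 0.2124]
orientation: [3.136, -0.072, 0.016]
force: [0.5, -0.3, 1.2]
opening: 0.0692
t: 59.67
tool_pos: [0.4703, 0.1915, 0.2036]
orientation: [3.141, -0.073, -0.001]
force: [0.9, 0.2, -0.2]
opening: 0.0712
t: 60.17
tool_pos: [0.4156, 0.3835, 0.2032]
orientation: [-3.139, 0.065, 0.003]
force: [0.5, 0.5, 0.7]
opening: 0.0712
t 60.17 p [0.4156 0.3835 0.2032] z [-0.002  0.002 -1.   ] ydir -92.37 q6 2.265 op 0.0712 F [0.5 0.5 0.7] T [0.   0.15 0.06][ WARN:0@3.935] global loadsave.cpp:1063 imwrite_ Unsupported depth image for selected encoder is fallbacked to CV_8U.
```

View pics/top7.png

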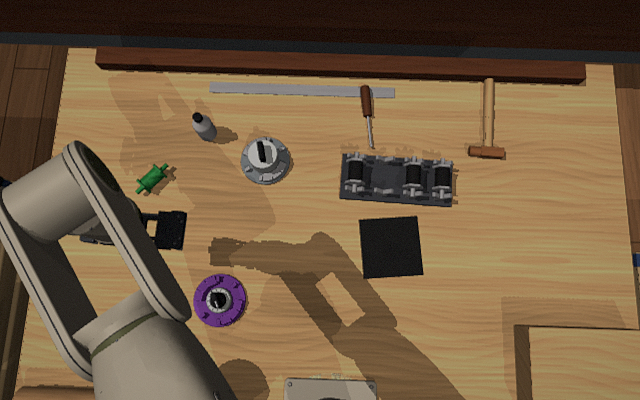

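View pics/t7c.png

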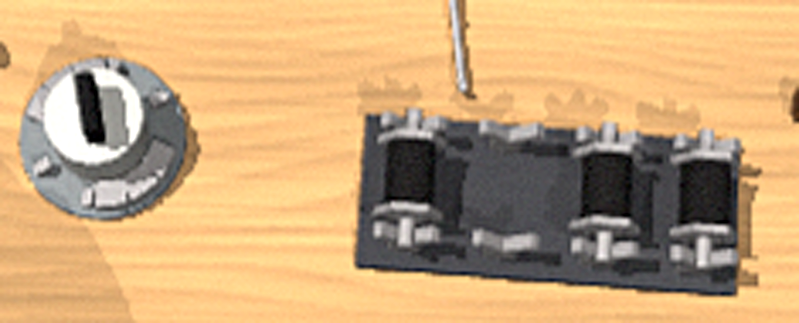

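View pics/s7c.png

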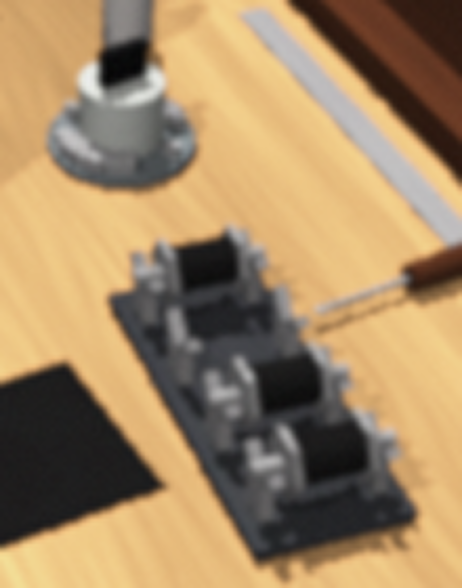

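```bash
python3 - <<'E'
from fit import *
from m2 import dark,BAR
rt=(252,135,276,168)
for f in("top0","top7"):
    T=np.load(f"pics/{f}.npy"); m=dark(T,rt,45); n,l,sta,ce=cv2.connectedComponentsWithStats(m.astype(np.uint8)); k=1+np.argmax(sta[1:,4]); m=(l==k).astype(np.uint8)
    cs=cv2.findContours(m,0,cv2.CHAIN_APPROX_NONE)[0][0]; print(f,ce[k],cv2.minAreaRect(cs)[1:],np.degrees(.5*np.arctan2(2*np.cov(np.argwhere(m).T)[0,1],np.subtract(*np.diag(np.cov(np.argwhere(m).T))))))
a,b=np.load("pics/top0.npy").astype(int),np.load("pics/top7.npy").astype(int)
for n,(x0,y0,x1,y1) in dict(unit=(235,130,300,190),oil=(190,108,220,142),awl=(355,80,380,152),green=(132,160,175,198),purple=(190,270,250,330)).items(): 
    d=np.abs(a-b)[y0:y1,x0:x1].max(2); print(n,d.mean().round(1),(d>40).sum())
T=np.load("pics/top7.npy")
for n,P in(("r3",(.608,-.0458)),("r1",(.602,-.19)),("r0",(.5985,-.2618))):
    q=proj("top",[*P,.05])[0].astype(int); roi=(q[0]-16,q[1]-20,q[0]+16,q[1]+20); m=np.zeros(T.shape[:2],np.float32); m[roi[1]:roi[3],roi[0]:roi[2]]=(T.max(2)<38)[roi[1]:roi[3],roi[0]:roi[2]]
    print(n,*fit([("top",m,roi)],[ROLL[1]],[*P,-.045],.05))
E
```

```text
t [0.64309329 0.18502603] 17.720710388297128 91.57647058823528 180.0
s [0.64148471 0.1826935 ] 33.47477278639101 21.88235294117647 100.0
rack [ 0.60319218 -0.15550752] -2.565778464875976 224.25490196078434 5078.0
[ 0.5984 -0.2634  0.05  ] [[441.9 178.5]] [[371.7 257.1]]
[ 0.6016 -0.1915  0.05  ] [[413.  176.3]] [[361.2 240.9]]
[ 0.6048 -0.1195  0.05  ] [[384.1 174.1]] [[351.5 225.9]]
[ 0.608  -0.0476  0.05  ] [[355.3 171.8]] [[342.5 212. ]]
top0 [261.38938053 151.21238938] ((20.592193603515625, 5.491251468658447), 78.69007110595703) 12.44621182812684
top7 [261.20535714 151.52678571] ((20.124614715576172, 5.5454487800598145), 79.69515228271484) 11.711240589305124
unit 10.6 26
oil 8.4 0
awl 10.3 0
green 17.1 0
purple 23.4 744
r3 [ 0.611062   -0.05635468  1.17833603] 140.4392156862745
r1 [ 0.60382752 -0.20010819  1.31930421] 150.88235294117646
r0 [ 0.60216708 -0.26462552  0.05262629] 161.7450980392157
```

The cap is back within 1° and 1 px of where it started. The awl, oil bottle and green roller haven't moved, and the purple unit's difference looks like the arm's shadow. My last body-fit check on the rollers didn't converge because the shadows and plate are also dark. So seating rests on the views and the heights at contact. Handing in.

```bash
python3 -c "
from h import *
st(); print(close_job())"
```

```text
t 60.27 p [0.4175 0.3791 0.2031] z [-0.001 -0.001 -1.   ] ydir -92.46 q6 2.26 op 0.0713 F [-0.  -0.8  0.3] T [-0.04  0.24  0.05]
the job is handed in; nothing more can be done
None
```

I handed the job in at t = 60 s of the 210 s allowed, with the robot clear of everything.

**What I did**
- **Cap and dial:** I unlocked the cap, stood it on the mat and turned the dial to the broad mark. The cap then went back on and was locked. I turned it clockwise until it met the stop (about −5°), then back to about 0°.
- **Rollers:** There were three on the bench, and they now lie in rests 3, 1 and 0. One had been knocked up against its neighbour, so I dragged the neighbour clear by its shaft before gripping either.

**What the last checks showed**
- **Dial:** The pointer was at 29.5–30° against a mark expected at about 30° (worked out from the other ticks, since the knob's bar hid the mark itself).
- **Cap:** In the last picture it stands within about 1° and 1 px of its locked starting pose.
- **Rollers:** Each touched down with its axis within about 1 mm of the 50 mm seated height, and both views show both shaft ends in their V's.
- **Awl, oil bottle and green roller:** These are unchanged in the pictures.

**What failed or disagreed**
- **Cap angle:** The first try at putting the cap back landed on the lugs at an indicated 89° (33 N at the wrist). It went in about 5° further anticlockwise. The first handle estimate of 18° disagreed with the ticks (12°), and the end stop confirmed about 12.5°.
- **Roller seating:** The final numeric fit of the seated rollers failed, because the rack plate and shadows are as dark as the rubber. Seating therefore rests on the pictures and contact heights.
- **Purple unit:** The before-and-after comparison showed a difference there. I put it down to the arm's shadow, as the robot never went near it.

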